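# Rehang the lift-off door of a controller enclosure

### The job

Take the enclosure's door out of the device rack, hang it on the enclosure by lowering both its hinge sockets fully home onto the two upright pintles, and swing it shut against the enclosure's front. The hinge strip has been unscrewed and refitted, so it may sit a few millimetres off: feel for the pintles and do not force, drop or bang the door, and leave the other things on the bench and in the rack as they are.

Things in the scene. Friction and masses are not known exactly. Their poses are not given: they have to be found in the camera images.
- door: Loose closed grey steel slab, 0.4-0.65 kg, 20 thick (x), 178 wide (y), 196 mm tall (z). Origin: centre of its underside. Outer face (small lock) to -x, inner face to +x, hinge edge to +y. Stands upright in one slot of the rack, underside 8 mm up, hinge edge away from the robot. Shut, it is turned as the enclosure; at right angles open it is turned -90 deg (clockwise from above) from that.
- top_edge (a point): Middle of the door's top edge (z = 196 mm in its frame): free to be pinched from above across the 20 mm thickness. The centre of mass lies within 8 mm of straight below it. Hung, it is 216 mm above the bench.
- socket_low (a point): Centre of the mouth (lower end) of the lower hinge socket: x 0, y +105, z 44 mm in the door's frame. The two sockets are upright steel tubes, 22 mm outside, 10.5 mm bore, 28 mm deep, open below and capped (2 mm) above.
- socket_up (a point): Mouth of the equal upper socket, 100 mm straight above the lower one: x 0, y +105, z 144 mm in the door's frame.
- free_edge (a point): Point on the door's inner face near its free edge: x +10, y -85, z 98 mm in the door's frame.
- enclosure: Fixed grey steel controller box, open front to its -x: 110 deep (x), 190 wide (y), 220 mm tall on 8 mm feet. Origin: centre of its footprint on the bench. At its +y front corner a hinge strip carries two equal pintles, one 100 mm above the other on one vertical line: pins 9 mm thick, tips chamfered 0.8 mm, 20 mm tall above the shoulder of a barrel 18 mm thick, 24 mm tall.
- hinge_nominal (a point): Drawn place of the pin line at the lower shoulder: x -73, y +100, z 64 mm in the enclosure's frame (upper shoulder z 164; pin tips z 84, 184). The strip is rigid in use but refitted through slots and packers: the true line is vertical but lies anywhere up to 4 mm in x and 5.5 mm in y from here. Hung: socket mouths on the shoulders, door's underside 20 mm above the bench.
- lip (a point): Middle of the front edge of the lip over the shut door's top: underside z 223, from x -71 back to the box, y -95 to +80 mm in the enclosure's frame. It lets the door on only while open. The lower socket cannot pass the upper hinge from above: bring the door in level from the front, its mouths 22 to 44 mm above the shoulders, then lower.
- rim (a point): On the flat front rim (plane x -55 mm in the enclosure's frame), x -55, y -87, z 118 mm. Shut, the door's inner face at the free edge lies on the rim here; at the hinge edge it stands 3 to 13 mm off the rim. The hung door swings freely and has no catch.
- rack: Fixed device rack: black base 150 x 125 x 8 mm and four wire hoops 61 mm tall making two slots, 24 mm wide, along its x at y +32 and -32 mm. Origin: centre of its underside. Door in one slot, display in the other, either way round.
- display: Loose dark display module, 16 x 170 x 90 mm tall, standing in the other slot of the rack. To be left alone. Origin: centre of its underside.
- tape: Loose roll of tape, 84 mm across, 20 mm tall, lying on the bench. To be left alone. Origin: centre of its underside.
- spool: Loose black spool, 56 mm across, 50 mm tall, standing on the bench. To be left alone. Origin: centre of its underside.
- screwdriver: Loose screwdriver, 160 mm long, lying on the bench along its x. To be left alone. Origin: below its middle.
Mind the look-alikes: they are no part of the job. What is shaped like the door but orange is not meant.

How it is judged:
On the way:
1. the door hangs on both pintles: both sockets within 3 mm of fully home and the door upright (horizontal distance between socket_low and hinge_nominal below 0.009 m and horizontal distance between socket_up and hinge_nominal below 0.01 m and z of socket_low in the frame of hinge_nominal between -0.003 and 0.003 m and angle between door's own z axis and vertical below 0.05 rad), for 0.2 s.
At the end, for the whole second after the job is handed in: The door hangs at rest on both pintles, its sockets within 3 mm of the shoulders (and within 9 mm, the upper 10 mm, of the drawn hinge line), upright within 0.05 rad, and shut: the inner face at its free edge is within 7 mm of the plane of the rim (all of step 1 and x of free_edge in the frame of enclosure between -0.062 and -0.048 m and y of free_edge in the frame of enclosure below -0.07 m and linear speed of door below 0.02 m/s and angular speed of door below 0.1 rad/s); the robot touches nothing.
It fails at once if the gripper forces the door against the enclosure (more than 30 N between door and enclosure while the gripper presses on the door) (contact force between door and enclosure above 30 N and contact force between the fingers and door above 3 N).
It fails at once if the door is dropped onto the enclosure or banged against it (more than 60 N between them) (contact force between door and enclosure above 60 N).
It fails at once if the arm or gripper pushes hard on the enclosure (more than 25 N) (contact force between any of the arm, the fingers and enclosure above 25 N).
It fails at once if the display, tape, spool or screwdriver is disturbed (moved more than 20 mm) (distance of any of display, tape, spool, screwdriver from where it was at the start of the episode above 0.02 m).
It also fails if it takes over 72 s, if anything falls off the work surface, if the arm or the gripper's body presses on something with over 40 N, if the wrist force passes 120 N, or if a joint passes its speed limit or range.

### The arm

A 7-joint arm with a two-finger parallel gripper is mounted at the origin on the work surface. World frame = base frame: x ahead of the robot, y to its left, z up, the work surface at z = 0. Lengths are in m, angles in rad, forces in N, time in s.
With the tool pointing down it reaches from about 0.4 to 0.925 m from the base axis. Payload 4.1 kg.
Tool frame: the origin (TCP) lies between the finger pads; the fingertips stand 19 mm ahead of it and the grasp point (between the pads) is the TCP (robot.tcp_to_tips is the distance from the TCP to the fingertips, in m); x points along the fingers, y is the direction in which the jaws open and shut, and the axes are right-handed (so a half turn about x gives the same grasp; the last joint's range is limited). The gripper opens to 85 mm and grips with 20 to 120 N. Pads are 22 mm wide; open, the fingers measure 114 mm over their backs; the gripper's body (76 mm by 85 mm) begins 54 mm behind the grasp point. The pads swing forward as they close: fully open they stand 13 mm farther back than shut.
Start: joints at [1.107, 0.398, 0.045, 1.537, -0.019, 1.207, -0.051], TCP at [0.232, -0.607, 0.25] pointing down, gripper open.
Joint ranges: [-2.82, 2.82], [-0.49, 2.23], [-1.37, 1.46], [0, 2.46], [-1.36, 4.5], [0.23, 2], [-2.94, 2.94]. Speed limits (rad/s): [2.57, 2.57, 3.14, 3.14, 3.14, 3.14, 3.14].

### API

Orientations are given as a unit quaternion [x, y, z, w].
In Python, from rig import read_state, optics, finish_job, robot gives the robot as it stands.
- The arm moves only by the tool step_arm, never from a script. Its argument "series" is a list of rows, each a list of 7 numbers: the shift along the tool's x, y, z each as a share of 0.15 m, from -1 to 1, then the turn, a rotation vector about the tool's x, y, z each as a share of 90 degrees, from -1 to 1, then the finger opening in mm, from 0 to 85.4. In form: [[dx, dy, dz, wx, wy, wz, hand], ...]. A call has 1 to 20 rows; each row is the pose to reach, as a shift and turn from the pose measured when the call began, along the tool's axes at that moment; what a row does not reach only later rows make up. A row lasts 1/12 s, in which the tool goes at most 41.7 mm and 7.16 degrees, less where a joint would pass 70% of its speed; a pose out of reach is approached as far as the arm can. A call with a number of a shift or a turn outside -1 to 1 is refused whole. A call with a gripper value outside its range is refused whole. The fingers move at their own pace and stop on an object; the grip force is fixed at half the most. Time passes only in rows, so rows that repeat a pose let the fingers close. It gives the time, the measured TCP pose, the force and the opening at its end, in the units of the state.
- read_state(): the state, without advancing time (a new reading comes with each control period).
- optics.capture(name): name is "scene" or "top" or "wrist"; returns (picture, depth): 400x640x3 uint8, blue, green, red; 400x640 float32, m along the optical axis (not along the pixel's ray), 0 where there is no reading.
- optics.get_calibration(name): a dict with "camera_matrix" (3x3 intrinsics, pixels), "pose" (4x4, takes a point from camera to world coordinates). Camera axes: x right, y down, z forward; pixel columns grow to the right and rows downward; lengths in m; the calibration is good to about 2 mm. A picture is of the moment at which its call begins: read the wrist's pose just before it. get_calibration takes no time and is no camera call; for the wrist camera it gives the pose at the moment of the call.
- finish_job(): hands the job in, once; it reports no verdict.
The state is a dict: "time_s": time; "joints": joint angles; "joint_vel": joint speeds; "joint_efforts": joint torques, N m; "position": TCP position; "eef_rot": TCP orientation; "force": force on the tool from outside, world axes, zero at the start; "torque": the same for the moment, N m; "grip_width": finger opening in m.
Only numpy, scipy, OpenCV 4.12 (cv2) and the standard library are available. Lean on these libraries where they do the work, as an engineer would, in place of code of your own. Each camera call takes 0.05 s, during which the arm holds its last target.

## Working session

There is one attempt and no reset: what is moved stays moved. The work goes in short steps, Python scripts to look and compute and a tool call to move; the robot and the scene stay as the last step left them, time stands still between calls to the robot, and variables do not carry over. Pictures are saved under pics/ and viewed, and the job is handed in when it is done.

Besides the shell and the picture viewer there is one more tool, called after "Request:" as a command line: name --pt "numbers of a row" for each row, then --argument value for the rest. step_arm: Moves the arm, as the interface text tells. Shift numbers are shares of 0.15 m and turn numbers shares of 90 degrees, none past 1 either way. Its arguments: {"type":"object","properties":{"series":{"type":"array"}},"required":["series"]}

```bash
ls; mkdir -p pics; python3 - <<'E'
from rig import read_state, optics, robot
import cv2, numpy as np
print(read_state())
for n in ["scene","top","wrist"]:
    im,d=optics.capture(n); cv2.imwrite(f"pics/{n}0.png",im); np.save(f"pics/{n}0.npy",d)
    c=optics.get_calibration(n); print(n,np.round(c["camera_matrix"],1).tolist(),np.round(c["pose"],3).tolist())
    np.savez(f"pics/{n}0c.npz",K=c["camera_matrix"],T=c["pose"])
print([a for a in dir(robot) if a[0]!='_'])
E
```

```text
pics
{'time_s': 0.0, 'joints': array([ 1.10698549,  0.39918912,  0.04502549,  1.53787313, -0.01871848,
        1.20687538, -0.05071371]), 'joint_vel': array([ 7.14474775e-05,  3.27378084e-04,  1.13296712e-03, -1.78146663e-03,
       -1.17264038e-03, -1.08921908e-03,  7.69318770e-05]), 'joint_efforts': array([-8.57685172e-04, -4.75120854e+01,  1.36456847e+00, -2.54223472e+01,
        1.15926244e-02,  9.46538552e-03, -9.96320296e-06]), 'position': array([ 0.23172558, -0.6066632 ,  0.24926816]), 'eef_rot': array([-0.69520686, -0.12896098,  0.69553177, -0.12764031]), 'force': array([0.15701359, 0.34270319, 0.28718068]), 'torque': array([-0.02168487,  0.03638099, -0.04172497]), 'grip_width': 0.08541811348186305}
scene [[421.0, 0.0, 323.7], [0.0, 421.0, 201.7], [0.0, 0.0, 1.0]] [[0.269, 0.865, -0.424, 1.26], [0.963, -0.241, 0.121, -0.336], [0.003, -0.441, -0.898, 1.654], [0.0, 0.0, 0.0, 1.0]]
top [[416.4, 0.0, 316.7], [0.0, 416.4, 192.2], [0.0, 0.0, 1.0]] [[0.021, -0.983, 0.182, 0.258], [-1.0, -0.023, -0.01, -0.136], [0.014, -0.182, -0.983, 1.925], [0.0, 0.0, 0.0, 1.0]]
wrist [[317.9, 0.0, 318.5], [0.0, 317.9, 204.7], [0.0, 0.0, 1.0]] [[0.357, -0.885, -0.298, 0.307], [-0.934, -0.339, -0.112, -0.577], [-0.002, 0.318, -0.948, 0.373], [0.0, 0.0, 0.0, 1.0]]
['IKError', 'tcp_to_tips']
```

View pics/scene0.png

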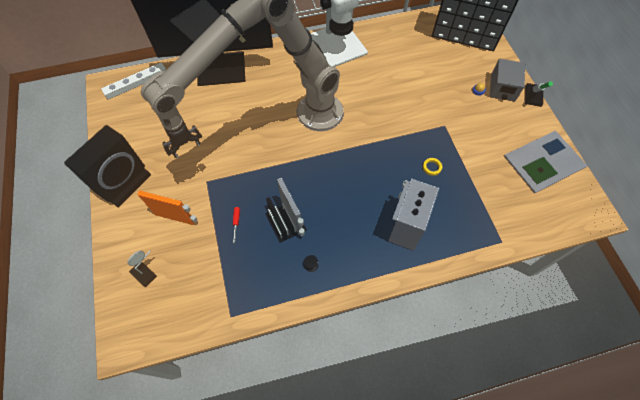

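View pics/top0.png

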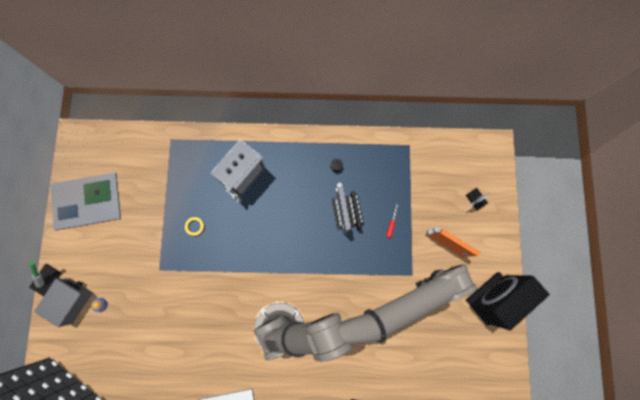

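View pics/wrist0.png

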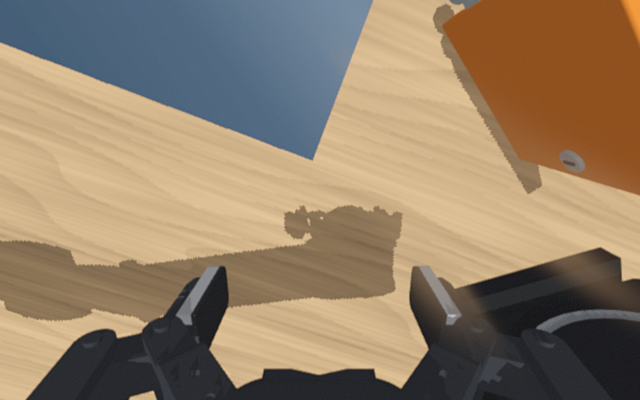

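The scene picture shows the grey door in the rack at about (290,205), the enclosure at (412,212), and an orange slab at (167,207). The grey door fits the description. The orange slab is the look-alike. Next I'll take an enlarged crop and a point cloud.

```bash
cat > h.py <<'E'
import numpy as np, cv2
from rig import read_state, optics, robot
from scipy.spatial.transform import Rotation as R
def cap(n,tag):
    c0=optics.get_calibration(n); im,d=optics.capture(n)
    cv2.imwrite(f"pics/{tag}.png",im); np.savez(f"pics/{tag}.npz",d=d,K=c0["camera_matrix"],T=c0["pose"],im=im)
    return load(tag)
def load(tag):
    z=np.load(f"pics/{tag}.npz"); d=z["d"];K=z["K"];T=z["T"]
    v,u=np.mgrid[:d.shape[0],:d.shape[1]]
    P=np.stack([(u-K[0,2])/K[0,0]*d,(v-K[1,2])/K[1,1]*d,d],-1)@T[:3,:3].T+T[:3,3]
    P[d==0]=np.nan
    return z["im"],d,P,K,T
def proj(p,K,T):
    q=(np.asarray(p)-T[:3,3])@T[:3,:3]; return q[...,:2]/q[...,2:]*[K[0,0],K[1,1]]+[K[0,2],K[1,2]]
def pose():
    s=read_state(); return np.array(s["position"]),R.from_quat(s["eef_rot"]),s
def shares(p,Rt):
    """row numbers for target position/rotation"""
    p0,R0,s=pose(); dp=R0.inv().apply(np.asarray(p)-p0)/0.15
    w=(R0.inv()*Rt).as_rotvec()/(np.pi/2)
    return np.round(np.r_[dp,w],4)
def down(yaw):
    # tool x = -z world, tool y = horizontal at angle yaw
    y=np.array([np.cos(yaw),np.sin(yaw),0]); x=np.array([0,0,-1.]); return R.from_matrix(np.stack([x,y,np.cross(x,y)],1))
E
python3 - <<'E'
import numpy as np,cv2
from h import *
for n in ["scene","top"]:
    im=cv2.imread(f"pics/{n}0.png");d=np.load(f"pics/{n}0.npy");c=np.load(f"pics/{n}0c.npz")
    np.savez(f"pics/{n}0.npz",d=d,K=c["K"],T=c["T"],im=im)
    im,d,P,K,T=load(n+"0")
    # work mat region heights
    Z=P[...,2]
    for nm,(u0,u1,v0,v1) in {"scene":{"door":(262,312,170,245),"enc":(370,445,170,255)},"top":{"door":(325,370,175,240),"enc":(200,275,130,210)}}[n].items():
        q=P[v0:v1,u0:u1].reshape(-1,3); q=q[~np.isnan(q[:,0])]
        print(n,nm,"zmax",np.percentile(q[:,2],[50,90,97,99,100]).round(3))
        for lo,hi in {"door":[(0.185,0.215)],"enc":[(0.215,0.24)]}[nm]:
            s=q[(q[:,2]>lo)&(q[:,2]<hi)]
            if len(s)<4: continue
            r=cv2.minAreaRect((s[:,:2]*1000).astype(np.float32)); print(len(s),s[:,2].mean().round(4),r)
a=cv2.imread("pics/scene0.png")
A=cv2.resize(a[165:255,255:315],None,fx=6,fy=6,interpolation=cv2.INTER_CUBIC)
B=cv2.resize(a[165:255,372:447],None,fx=6,fy=6,interpolation=cv2.INTER_CUBIC)
cv2.imwrite("pics/crop.png",np.hstack([A[:540],B[:540]])[:, :800])
b=cv2.imread("pics/top0.png")
A=cv2.resize(b[170:245,320:375],None,fx=7,fy=7,interpolation=cv2.INTER_CUBIC)
B=cv2.resize(b[135:210,205:270],None,fx=7,fy=7,interpolation=cv2.INTER_CUBIC)
cv2.imwrite("pics/crop2.png",np.hstack([A,B])[:, :800])
E
```

```text
scene door zmax [0.005 0.137 0.205 0.208 0.215]
259 0.2032 ((527.5142211914062, -263.92694091796875), (205.29440307617188, 21.349653244018555), 11.490033149719238)
scene enc zmax [0.005 0.23  0.234 0.242 0.256]
1476 0.2291 ((684.06005859375, 189.07809448242188), (125.89038848876953, 197.29031372070312), 51.952999114990234)
top door zmax [0.004 0.138 0.205 0.209 0.216]
228 0.2028 ((522.92333984375, -266.3264465332031), (201.86048889160156, 21.692935943603516), 11.467023849487305)
top enc zmax [0.003 0.228 0.233 0.238 0.256]
1280 0.2276 ((679.5665283203125, 188.3936004638672), (130.23252868652344, 192.80093383789062), 52.67285919189453)
```

View pics/crop.png

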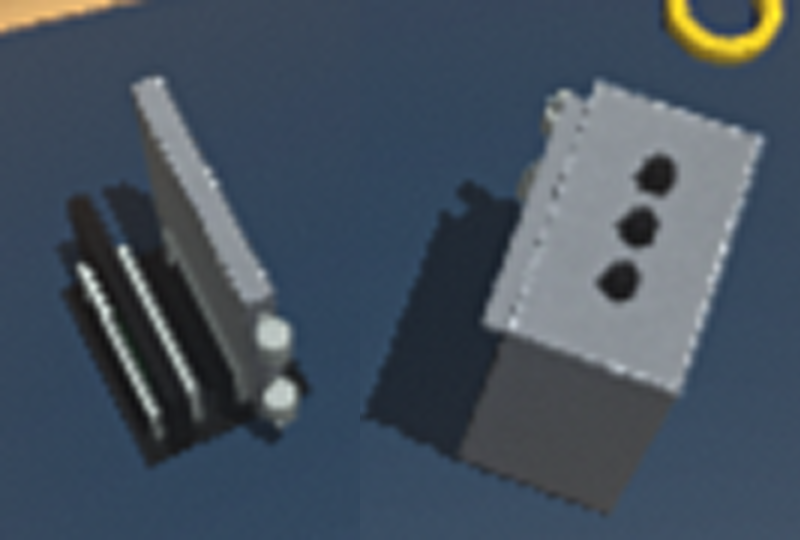

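View pics/crop2.png

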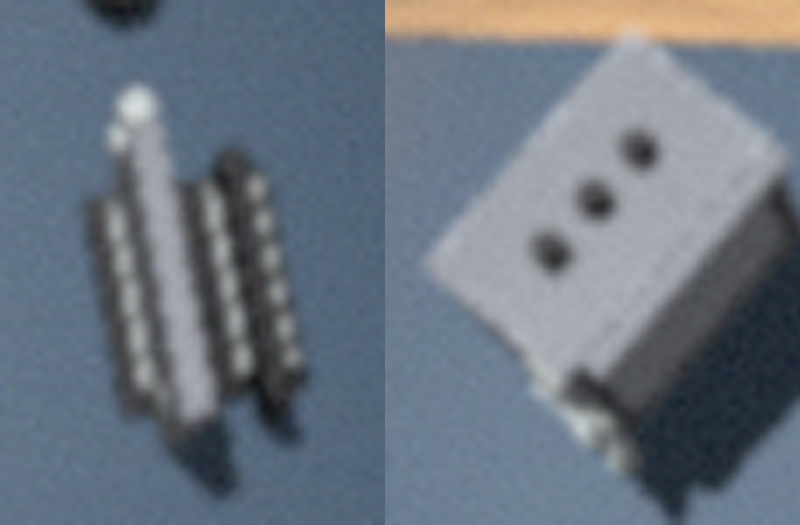

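The enlarged crop confirms it: the grey slab with two white socket tubes at its far end is the door. Its hinge edge points away from the robot, its long axis lies at about 11.5° and its top is at z ≈ 0.204. The enclosure yaw is about 52°, with the hinge on the corner nearest the robot. I'll look at the pintles with the wrist camera first.

```bash
python3 - <<'E'
from h import *
p,r,s=pose()
c=optics.get_calibration("wrist")["pose"]
print(r.as_matrix().round(3)); print("cam in tool",r.inv().apply(c[:3,3]-p).round(4)); print((r.inv().as_matrix()@c[:3,:3]).round(3))
yaw=np.radians(52.3)
# tool z (camera side?) 
for t in [52.3-90,52.3+90]:
    Rt=down(np.radians(t)); print(t, Rt.as_matrix()[:,2].round(3), shares([0.499,0.115,0.30],Rt))
E
```

```text
[[-0.001  0.357 -0.934]
 [ 0.001 -0.934 -0.357]
 [-1.    -0.002  0.   ]]
cam in tool [-0.1238 -0.0015 -0.081 ]
[[ 0.    -0.318  0.948]
 [ 1.     0.001 -0.   ]
 [-0.     0.948  0.318]]
-37.7 [-0.612 -0.791  0.   ] [-3.3110e-01 -3.8599e+00 -3.3813e+00 -3.4880e-01 -2.0000e-04  1.0000e-03]
142.3 [0.612 0.791 0.   ] [-3.3110e-01 -3.8599e+00 -3.3813e+00  1.6512e+00  1.3000e-03  3.0000e-04]
```

Request:
step_arm --pt "-0.33 -1 -0.88 -0.349 0 0 85" --pt "-0.33 -1 -0.88 -0.349 0 0 85" --pt "-0.33 -1 -0.88 -0.349 0 0 85" --pt "-0.33 -1 -0.88 -0.349 0 0 85" --pt "-0.33 -1 -0.88 -0.349 0 0 85" --pt "-0.33 -1 -0.88 -0.349 0 0 85"

```text
time_s: 0.65
position: [0.3067, -0.4127, 0.3014]
eef_rot: [0.634, 0.316, -0.631, 0.315]
force: [1.2, 0.2, 0.4]
grip_width: 0.0852
```

```bash
python3 - <<'E'
from h import *
p,r,s=pose(); print(p,s["time_s"],s["joints"].round(2)); print(shares([0.499,0.115,0.30],down(np.radians(-37.7))))
E
```

```text
[ 0.30667848 -0.41266211  0.30136005] 0.65 [ 0.97  0.12 -0.13  1.78  0.01  1.24  0.19]
[ 2.3100e-02 -1.0910e+00 -3.5816e+00  8.2000e-03 -2.7000e-03 -7.0000e-04]
```

Request:
step_arm --pt "0 -0.3 -1 0 0 0 85" --pt "0 -0.3 -1 0 0 0 85" --pt "0 -0.3 -1 0 0 0 85" --pt "0 -0.3 -1 0 0 0 85"

```text
time_s: 0.98
position: [0.3611, -0.2639, 0.3018]
eef_rot: [0.634, 0.316, -0.631, 0.315]
force: [0.1, -0.5, 1.4]
grip_width: 0.0849
```

Request:
step_arm --pt "0 -0.3 -1 0 0 0 85" --pt "0 -0.3 -1 0 0 0 85" --pt "0 -0.3 -1 0 0 0 85" --pt "0 -0.3 -1 0 0 0 85"

```text
time_s: 1.32
position: [0.416, -0.1139, 0.3025]
eef_rot: [0.634, 0.316, -0.631, 0.316]
force: [1.0, 0.4, -0.5]
grip_width: 0.085
```

Request:
step_arm --pt "0 -0.3 -1 0 0 0 85" --pt "0 -0.3 -1 0 0 0 85" --pt "0 -0.3 -1 0 0 0 85" --pt "0 -0.3 -1 0 0 0 85"

```text
time_s: 1.65
position: [0.4705, 0.036, 0.3034]
eef_rot: [0.634, 0.317, -0.63, 0.316]
force: [1.0, -0.7, 0.3]
grip_width: 0.0854
```

```bash
python3 - <<'E'
from h import *
p,r,s=pose(); print(p,s["time_s"],s["joints"].round(2)); print(shares([0.499,0.115,0.28],down(np.radians(-37.7))))
E
```

```text
[0.47049937 0.03601958 0.30340828] 1.65 [ 0.45  0.06 -0.64  1.86  0.03  1.23 -0.84]
[ 0.1589 -0.1638 -0.5344  0.0097 -0.0037 -0.0011]
```

Request:
step_arm --pt "0.16 -0.16 -0.53 0.01 0 0 85" --pt "0.16 -0.16 -0.53 0.01 0 0 85" --pt "0.16 -0.16 -0.53 0.01 0 0 85" --pt "0.16 -0.16 -0.53 0.01 0 0 85"

```text
time_s: 1.98
position: [0.4986, 0.1173, 0.2788]
eef_rot: [0.636, 0.315, -0.632, 0.312]
force: [0.2, -0.2, -0.6]
grip_width: 0.0851
```

```bash
python3 - <<'E'
from h import *
p,r,s=pose(); print(p,s["time_s"],abs(s["joint_vel"]).max())
cap("wrist","w1")
E
```

```text
[0.49859146 0.11725842 0.27877869] 1.9833 0.06536056725793528
```

View pics/w1.png

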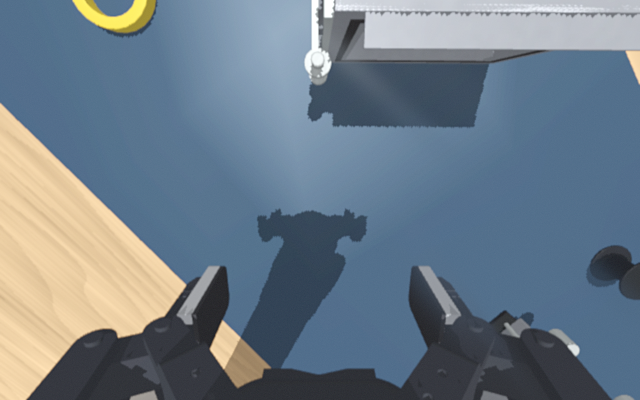

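The pintles are at about (318,62) in the wrist view. The lip and front run along the top right, from (365,47) to (640,47), and the tape roll is at (115,10). Now I'll measure the pin.

```bash
python3 - <<'E'
from h import *
im,d,P,K,T=load("w1")
c=im[20:110,270:400]; c=cv2.resize(c,None,fx=6,fy=6,interpolation=cv2.INTER_CUBIC); cv2.imwrite("pics/w1c.png",c)
Z=P[...,2]
print((Z[44:88:2,300:338:2]*1000).round(0).astype(int) if not np.isnan(Z[44:88,300:338]).any() else np.nan_to_num(Z[44:88:2,300:338:2]*1000).astype(int))
E
```

```text
[[  0   0   0   1   1   0 163 164   0  62  63  93 118 118 120 128 130 128
  129]
 [  0   1   1   0   0   1 164 164 162  63  62  93 109 109 108 119 119 119
  121]
 [  0   0   2   1   1   0 162 161 162 164 164  97  99  97 106 110 109 110
  110]
 [  0   1   1   0   0   0 164 164 164 163 165 164 164  86  98  98  98  97
   98]
 [  0   1   0   0 164 163 165 183 184 184 184 165 164 165  84  85  86  85
   87]
 [  1   1   1   1 164 164 184 183 183 184 184 184 163 163 163  72  73  74
   73]
 [  3   1   1 163 165 164 182 183 184 185 183 183 163 164 165  58  58  57
   62]
 [  0   0   1 164 164 163 183 185 183 183 183 184 183 164 164  43  43  43
   51]
 [  0   1   1 164 163 162 183 184 183 184 183 184 181 164 163 165  27  26
   33]
 [  0   0   1 164 165 163 183 184 184 184 184 183 165 163 165 164   0   0
    1]
 [  0  -1   1 164 164 164 176 183 184 183 185 182 163 163 164 164   0   0
    0]
 [  0   0   1 164 165 163 165 179 183   0 179 168 164 164 165   1   0   0
   -1]
 [  0   1   0 163 165 164 165 164 168 169 167 163 164 164 164   0   0   2
    0]
 [  0   1   0   0 164 165 164 164 162 163 163 163 164 163 163   0   1   2
    1]
 [  0   1   0   0 161 163 164 164 162 164 164 164 164 162   0   1   2   1
    1]
 [  0   1   0   2   0 158 164 164 164 164 166 163 164 144   0   1   1   0
    0]
 [  1   0   1   1   0  63 149 158 164 163 160 154 142  64   0   0   1   1
    1]
 [  0   0   1   0   0  65  62  62 141 141  64  65  63   0   0   1   0   1
    0]
 [  2   0   1   2   1   0  64  63  64  63  64  65  65   0   1   1   0   1
    1]
 [  0   0   0   1   1   0   0  62  63  65  63  64   1   0   1   0   0   0
    0]
 [  0   2   1   1   1   1   0   0  41  48  41   0   0   1   0   0   1   1
    1]
 [  0   0   0   1   1   1   0   0   0   0   0   0   1   0   0   1   1   0
    0]]
```

View pics/w1c.png

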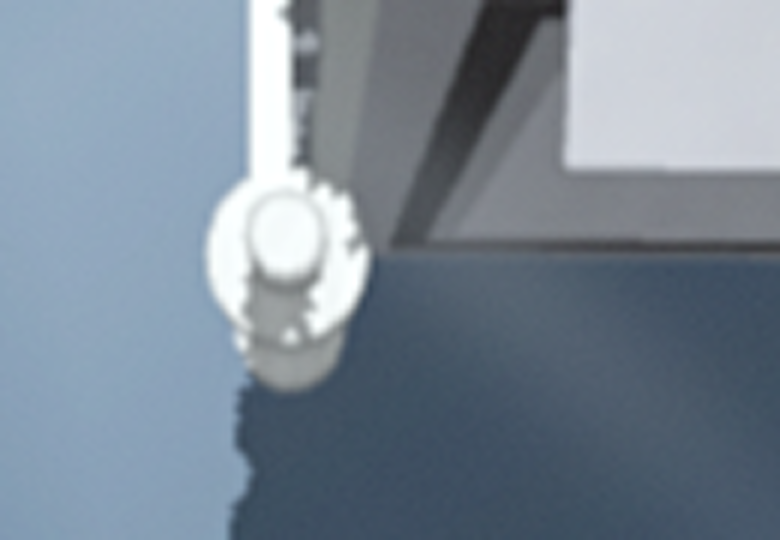

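```bash
python3 - <<'E'
from h import *
im,d,P,K,T=load("w1")
Z=P[...,2]; v,u=np.mgrid[:400,:640]
reg=(v>35)&(v<100)&(u>290)&(u<345)
m=reg&(Z>.1805)&(Z<.1875)
q=P[m]; print("tip n",m.sum(),q.mean(0).round(4), "mean px",u[m].mean(),v[m].mean(), cv2.minEnclosingCircle((q[:,:2]*1000).astype(np.float32)))
m2=reg&(Z>.160)&(Z<.168)&(v>48)
print("shoulder circ",cv2.minEnclosingCircle((P[m2][:,:2]*1000).astype(np.float32)), P[m2][:,2].mean())
# ray-based: intersect pixel centre with z=.184
def ray(uv,z):
    dd=T[:3,:3]@np.array([(uv[0]-K[0,2])/K[0,0],(uv[1]-K[1,2])/K[1,1],1]); return T[:3,3]+dd*(z-T[2,3])/dd[2]
print(ray((u[m].mean(),v[m].mean()),.184).round(4))
# lip top/front edge: points with z>.222
m3=(Z>.220)&(Z<.24)&(v<80)
e=[]
for c in range(380,630,5):
    r=np.where(m3[:,c])[0]
    if len(r): e.append(P[r.max(),c])
e=np.array(e); vx,vy,x0,y0=cv2.fitLine((e[:,:2]*1000).astype(np.float32),cv2.DIST_HUBER,0,.01,.01).ravel()
print("lip edge dir deg",np.degrees(np.arctan2(vy,vx)),x0,y0,"z",e[:,2].mean(), "rows", np.where(m3[:,400])[0].max())
left=np.where(m3[30])[0].min(); print("lip left end",P[30,left].round(4), left)
# rear/front rim plane of box? strip
E
```

```text
tip n 172 [0.5608 0.2032 0.1839] mean px 317.26162790697674 58.622093023255815 ((560.791748046875, 203.25836181640625), 4.4388508796691895)
shoulder circ ((560.7865600585938, 203.2938690185547), 8.972837448120117) 0.16413110534472222
[0.5608 0.2032 0.184 ]
lip edge dir deg -37.75378 643.27264 140.09454 z 0.22484219305651534 rows 48
lip left end [0.5847 0.1956 0.225 ] 364
```

The pin tip and the shoulder ring agree: the pin line is at (0.5608, 0.2033), with tip z 0.184 and shoulder z 0.164 as drawn. In the enclosure frame that is about (-71.5, +103.6), inside the tolerance, and the yaw is 52.25°. Next, the rack.

```bash
python3 - <<'E'
from h import *
print(shares([0.512,-0.268,0.30],down(np.radians(-78.5))))
E
```

```text
[-1.4800e-01  1.6262e+00  1.9667e+00  4.5450e-01 -3.0000e-03  9.0000e-04]
```

Request:
step_arm --pt "-0.15 0.8 1 0.454 0 0 85" --pt "-0.15 0.8 1 0.454 0 0 85" --pt "-0.15 0.8 1 0.454 0 0 85" --pt "-0.15 0.8 1 0.454 0 0 85" --pt "-0.15 0.8 1 0.454 0 0 85" --pt "-0.15 0.8 1 0.454 0 0 85"

```text
time_s: 2.53
position: [0.5009, -0.0884, 0.3017]
eef_rot: [0.705, 0.063, -0.703, 0.064]
force: [0.8, 0.2, 0.2]
grip_width: 0.0849
```

```bash
python3 - <<'E'
from h import *
print(shares([0.512,-0.268,0.30],down(np.radians(-78.5))))
E
```

```text
[ 0.0133  1.1912  0.1419 -0.0132 -0.0021 -0.0013]
```

Request:
step_arm --pt "0 1 0.14 -0.013 0 0 85" --pt "0 1 0.14 -0.013 0 0 85" --pt "0 1 0.14 -0.013 0 0 85" --pt "0 1 0.14 -0.013 0 0 85"

```text
time_s: 2.87
position: [0.5049, -0.245, 0.3026]
eef_rot: [0.705, 0.067, -0.703, 0.07]
force: [0.6, 0.3, 0.0]
grip_width: 0.0849
```

Request:
step_arm --pt "0 0.19 0 0 0 0 85" --pt "0 0.19 0 0 0 0 85" --pt "0 0.19 0 0 0 0 85" --pt "0 0.19 0 0 0 0 85"

```text
time_s: 3.2
position: [0.5093, -0.2736, 0.3029]
eef_rot: [0.705, 0.067, -0.703, 0.07]
force: [-0.2, 1.4, -1.3]
grip_width: 0.0851
```

```bash
python3 - <<'E'
from h import *
p,r,s=pose(); print(p,s["time_s"],abs(s["joint_vel"]).max())
cap("wrist","w2")
im,d,P,K,T=load("w2"); Z=P[...,2]; v,u=np.mgrid[:400,:640]
m=(Z>.196)&(Z<.213)&(v<330)
s=P[m]; print(m.sum(),s[:,2].mean(),cv2.minAreaRect((s[:,:2]*1000).astype(np.float32)))
m=(Z>.170)&(Z<.190)&(v<330); print("cap",m.sum(),u[m].mean(),v[m].mean(),P[m].mean(0), cv2.minEnclosingCircle((P[m][:,:2]*1000).astype(np.float32)))
E
```

```text
[ 0.50933075 -0.27363893  0.30292788] 3.2 0.03252336768603363
6348 0.20398732446727036 ((512.5908813476562, -265.9796142578125), (177.6491241455078, 20.255592346191406), 11.40446662902832)
cap 861 309.1103368176539 56.39605110336818 [ 0.61455645 -0.24540002  0.18179984] ((613.122314453125, -245.48931884765625), 12.662086486816406)
```

View pics/w2.png

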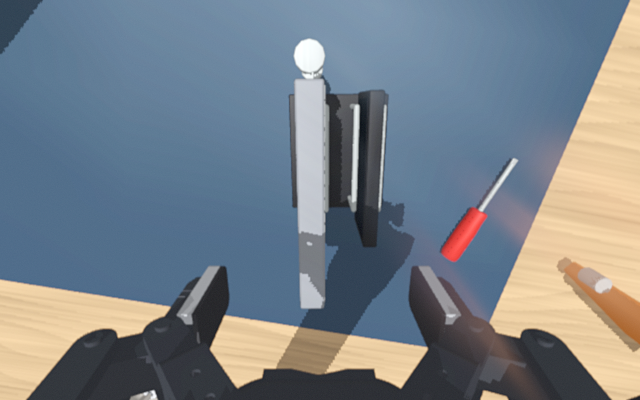

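The wrist view shows the door's top edge from (310,80) to (312,307), its upper socket cap at (309,55), and the display at (373,165). It measures 177.6 × 20.3 mm at z 0.204, which matches the door. Descending.

```bash
python3 - <<'E'
from h import *
print(shares([0.5126,-0.2660,0.190],down(np.radians(11.4-90))))
E
```

```text
[ 0.7535 -0.0423 -0.0247 -0.0025 -0.0017 -0.0027]
```

Request:
step_arm --pt "0.3 -0.043 -0.025 -0.002 -0.002 -0.003 85" --pt "0.55 -0.043 -0.025 -0.002 -0.002 -0.003 85" --pt "0.753 -0.043 -0.025 -0.002 -0.002 -0.003 85" --pt "0.753 -0.043 -0.025 -0.002 -0.002 -0.003 85" --pt "0.753 -0.043 -0.025 -0.002 -0.002 -0.003 85" --pt "0.753 -0.043 -0.025 -0.002 -0.002 -0.003 85"

```text
time_s: 3.75
position: [0.5141, -0.2657, 0.1924]
eef_rot: [0.705, 0.07, -0.703, 0.071]
force: [-0.0, -0.7, 0.5]
grip_width: 0.0849
```

```bash
python3 - <<'E'
from h import *
p,r,s=pose(); print(p,s["time_s"]); print(shares([0.5126,-0.2660,0.190],down(np.radians(11.4-90))))
im,d,P,K,T=cap("wrist","w3")
E
```

```text
[ 0.51406117 -0.26567971  0.19241923] 3.75
[ 0.0161  0.0001  0.01    0.0003 -0.0016 -0.001 ]
```

View pics/w3.png

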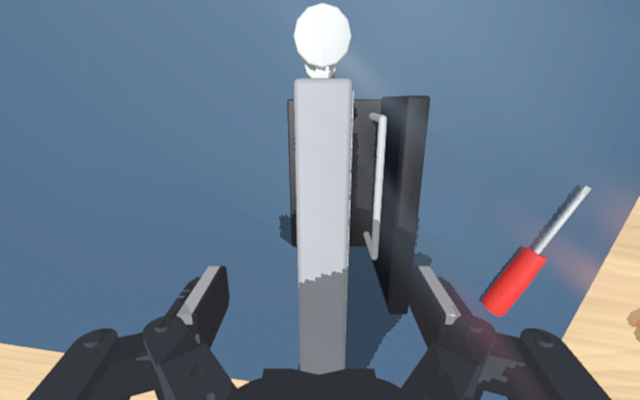

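The door edge (about column 322) lies between the open fingers, and the cap at (322,35) is in view. Closing.

Request:
step_arm --pt "0.016 0 0.01 0 0 0 40" --pt "0.016 0 0.01 0 0 0 20" --pt "0.016 0 0.01 0 0 0 5" --pt "0.016 0 0.01 0 0 0 5" --pt "0.016 0 0.01 0 0 0 5" --pt "0.016 0 0.01 0 0 0 5" --pt "0.016 0 0.01 0 0 0 5" --pt "0.016 0 0.01 0 0 0 5" --pt "0.016 0 0.01 0 0 0 5" --pt "0.016 0 0.01 0 0 0 5"

```text
time_s: 4.63
position: [0.5134, -0.2666, 0.1911]
eef_rot: [0.705, 0.069, -0.702, 0.071]
force: [0.4, -0.6, 4.6]
grip_width: 0.019
```

Request:
step_arm --pt "-0.05 0 0 0 0 0 5" --pt "-0.15 0 0 0 0 0 5" --pt "-0.25 0 0 0 0 0 5" --pt "-0.35 0 0 0 0 0 5" --pt "-0.45 0 0 0 0 0 5" --pt "-0.55 0 0 0 0 0 5" --pt "-0.65 0 0 0 0 0 5" --pt "-0.75 0 0 0 0 0 5" --pt "-0.75 0 0 0 0 0 5" --pt "-0.75 0 0 0 0 0 5"

```text
time_s: 5.47
position: [0.5123, -0.266, 0.3027]
eef_rot: [0.705, 0.07, -0.702, 0.071]
force: [-0.1, 0.3, -6.5]
grip_width: 0.0192
```

```bash
python3 - <<'E'
from h import *
p,r,s=pose(); print(p,s["time_s"],s["force"].round(2),s["torque"].round(3),s["grip_width"])
im,d,P,K,T=cap("wrist","w4")
E
```

```text
[ 0.51228331 -0.26599211  0.30266956] 5.4667 [-0.15  0.35 -6.51] [ 0.036  0.074 -0.009] 0.01919583339595414
```

View pics/w4.png

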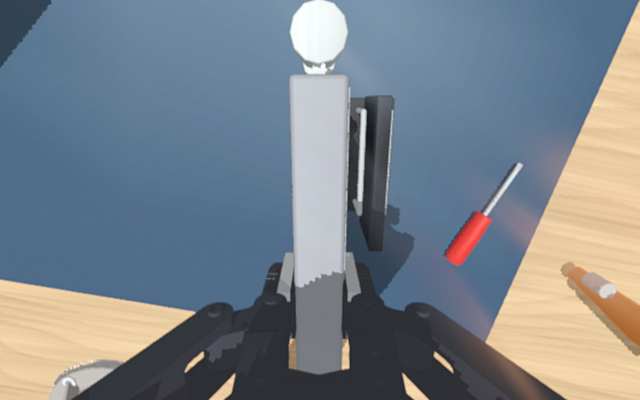

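```bash
cat >> h.py <<'E'
def doorhand(tag):
    im,d,P,K,T=load(tag); p,r,s=pose()
    Q=r.inv().apply((P.reshape(-1,3)-p)).reshape(P.shape)  # tool frame: x fwd, z: -z toward hinge
    v,u=np.mgrid[:400,:640]
    top=(np.abs(Q[...,1])<.013)&(Q[...,2]>-.087)&(Q[...,2]<.0)&(Q[...,0]>-.022)&(Q[...,0]<-.004)
    q=Q[top]; A=np.c_[q[:,1:],np.ones(len(q))]; c,*_=np.linalg.lstsq(A,q[:,0],rcond=None)
    print("top n",len(q),"plane x=%.4f*y+%.4f*z+%.4f"%tuple(c),"y mid",(np.percentile(q[:,1],.5)+np.percentile(q[:,1],99.5))/2)
    # yaw of door in hand: centreline fit
    zs=np.arange(-.08,0.0,.005); ym=[]
    for z in zs:
        w=q[np.abs(q[:,2]-z)<.0025]; ym.append((w[:,1].min()+w[:,1].max())/2)
    f=np.polyfit(zs,ym,1); print("centreline slope %.4f, y at 0 %.5f"%tuple(f))
    cp=(np.abs(Q[...,1])<.02)&(Q[...,2]<-.088)&(Q[...,0]>-.001)&(Q[...,0]<.02)
    k=Q[cp]; (cy,cz),rad=cv2.minEnclosingCircle((k[:,1:]*1000).astype(np.float32))
    med=np.median(k[:,0]); kk=k[np.abs(k[:,0]-med)<.003]; (cy2,cz2),rad2=cv2.minEnclosingCircle((kk[:,1:]*1000).astype(np.float32))
    print("cap n",len(k),cy,cz,rad,"| flat",len(kk),med,cy2,cz2,rad2, "mean",kk.mean(0).round(5))
    C=np.array([med,cy2/1e3,cz2/1e3]); print("cap world",(p+r.apply(C)).round(4))
    return C
E
python3 - <<'E'
from h import *
C=doorhand("w4"); p,r,s=pose(); print(r.as_matrix().round(4))
E
```

```text
top n 13049 plane x=0.0176*y+-0.0111*z+-0.0144 y mid -0.0002403577533234046
centreline slope 0.0033, y at 0 -0.00065
cap n 3066 -1.3562878370285034 -102.9797134399414 12.545093536376953 | flat 2939 0.008370572054531207 -1.3562878370285034 -102.9797134399414 12.545093536376953 mean [ 0.00838 -0.00115 -0.10461]
cap world [ 0.6124 -0.2442  0.2935]
[[ 1.700e-03  1.978e-01 -9.802e-01]
 [-8.000e-04 -9.802e-01 -1.978e-01]
 [-1.000e+00  1.100e-03 -1.500e-03]]
```

```bash
cat >> h.py <<'E'
from scipy.optimize import least_squares
def capfit(Q, med=None, zlim=-.102):
    """Q: cloud in a frame whose x is down(tool).  fit circle r=11mm to outer rim"""
    cp=(np.abs(Q[...,1])<.03)&(Q[...,2]<-.088)&(Q[...,0]>-.001)&(Q[...,0]<.02)
    n,l,st,ce=cv2.connectedComponentsWithStats(cp.astype(np.uint8)); i=1+np.argmax(st[1:,4]); cp=(l==i)
    med=np.median(Q[cp][:,0])
    er=cv2.erode(cp.astype(np.uint8),np.ones((3,3)))>0
    b=Q[cp&~er]; b=b[np.abs(b[:,0]-med)<.004]; b=b[b[:,2]<zlim]
    f=least_squares(lambda s:np.hypot(b[:,1]-s[0],b[:,2]-s[1])-s[2],[0,-.105,.011],loss='soft_l1',f_scale=.0005)
    return np.r_[med,f.x]
E
python3 - <<'E'
from h import *
p,r,s=pose()
T4=load("w4")[4]; 
# tool pose for each picture from cam pose: cam-in-tool constant
Rc=r.as_matrix(); X=np.eye(4); X[:3,:3]=Rc; X[:3,3]=p; CT=np.linalg.inv(X)@T4
for t in ["w2","w3","w4"]:
    im,d,P,K,T=load(t); X=T@np.linalg.inv(CT)
    Q=(P-X[:3,3])@X[:3,:3]
    # world plane of top
    zt={"w2":.204,"w3":.204,"w4":.3165}[t]
    v,u=np.mgrid[:400,:640]
    m=(np.abs(P[...,2]-zt)<.008)&(np.abs(Q[...,1])<.03)&(Q[...,2]>-.085)&(Q[...,2]<0.0)&(v<300)
    q=P[m]; A=np.c_[q[:,:2]-q[:,:2].mean(0),np.ones(len(q))]; c,*_=np.linalg.lstsq(A,q[:,2],rcond=None)
    h=np.array([np.cos(np.radians(11.4)),np.sin(np.radians(11.4))]); n=np.array([-h[1],h[0]])
    print(t,len(q),"slope along hinge dir %.4f across %.4f z %.4f"%(c[:2]@h,c[:2]@n,c[2]))
    if t!="w2":
        # cap tilt etc
        f=capfit(Q); print(" cap tool",(f*1000).round(2), "world",(X[:3,3]+X[:3,:3]@f[:3]).round(4))
E
```

```text
w2 3481 slope along hinge dir -0.0005 across 0.0306 z 0.2040
w3 11547 slope along hinge dir -0.0005 across 0.0221 z 0.2040
 cap tool [   9.52    0.25 -103.74   10.13] world [ 0.6153 -0.2452  0.1821]
w4 12820 slope along hinge dir -0.0034 across 0.0133 z 0.3156
 cap tool [   8.37   -1.27 -104.85   10.11] world [ 0.6143 -0.2439  0.2935]
```

The door is held level, tilted only about 0.2°. The upper cap centre in the tool frame is at y -1.3 mm, z -104.9 mm. Moving to a pre-approach pose in front of the hinge.

```bash
python3 - <<'E'
from h import *
print(shares([0.449,0.056,0.30],down(np.radians(-37.75))))
E
```

```text
[ 9.300e-03 -2.186e+00 -1.440e-02 -4.538e-01 -7.000e-04 -1.000e-03]
```

Request:
step_arm --pt "0 -0.06 0 -0.02 0 0 5" --pt "0 -0.18 0 -0.06 0 0 5" --pt "0 -0.33 0 -0.11 0 0 5" --pt "0 -0.49 0 -0.16 0 0 5" --pt "0 -0.65 0 -0.21 0 0 5" --pt "0 -0.82 0 -0.26 0 0 5" --pt "0 -1 0 -0.31 0 0 5"

```text
time_s: 6.1
position: [0.4803, -0.1171, 0.2999]
eef_rot: [-0.665, -0.24, 0.666, -0.239]
force: [-0.2, 0.3, -5.6]
grip_width: 0.0197
```

```bash
python3 - <<'E'
from h import *
print(shares([0.449,0.056,0.30],down(np.radians(-37.75))))
E
```

```text
[-3.0000e-04 -1.0226e+00 -5.7470e-01 -1.4060e-01  7.0000e-04  8.0000e-04]
```

Request:
step_arm --pt "0 -0.18 -0.1 -0.04 0 0 5" --pt "0 -0.34 -0.19 -0.08 0 0 5" --pt "0 -0.5 -0.28 -0.11 0 0 5" --pt "0 -0.66 -0.37 -0.14 0 0 5" --pt "0 -0.8 -0.45 -0.14 0 0 5" --pt "0 -0.92 -0.52 -0.14 0 0 5" --pt "0 -1 -0.57 -0.14 0 0 5" --pt "0 -1 -0.57 -0.14 0 0 5" --pt "0 -1 -0.57 -0.14 0 0 5"

```text
time_s: 6.85
position: [0.4492, 0.0538, 0.2989]
eef_rot: [-0.633, -0.313, 0.636, -0.312]
force: [0.1, -0.1, -5.5]
grip_width: 0.0196
```

```bash
python3 - <<'E'
from h import *
print(shares([0.449,0.056,0.233],down(np.radians(-37.75))))
E
```

```text
[ 0.4391 -0.009  -0.0121  0.0019  0.002   0.0017]
```

Request:
step_arm --pt "0.1 -0.009 -0.012 0.002 0.002 0.002 5" --pt "0.2 -0.009 -0.012 0.002 0.002 0.002 5" --pt "0.3 -0.009 -0.012 0.002 0.002 0.002 5" --pt "0.38 -0.009 -0.012 0.002 0.002 0.002 5" --pt "0.425 -0.009 -0.012 0.002 0.002 0.002 5" --pt "0.425 -0.009 -0.012 0.002 0.002 0.002 5" --pt "0.425 -0.009 -0.012 0.002 0.002 0.002 5" --pt "0.425 -0.009 -0.012 0.002 0.002 0.002 5"

```text
time_s: 7.52
position: [0.4496, 0.0558, 0.2358]
eef_rot: [0.636, 0.311, -0.634, 0.311]
force: [0.1, -0.2, -5.7]
grip_width: 0.019
```

```bash
cat > look.py <<'E'
import sys
from h import *
p,r,s=pose(); print(p.round(4),s["time_s"],"F",s["force"].round(2),"M",s["torque"].round(3),"v",abs(s["joint_vel"]).max().round(3))
im,d,P,K,T=cap("wrist",sys.argv[1])
Q=(P-p)@r.as_matrix(); f=capfit(Q); w=p+r.apply(f[:3])
print("cap tool mm",(f*1000).round(2),"world",w.round(4), "tool x axis",r.as_matrix()[:,0].round(4))
m=(np.abs(Q[...,1])<.013)&(Q[...,2]>-.085)&(Q[...,2]<-.02)&(Q[...,0]>-.022)&(Q[...,0]<-.004)
q=Q[m];A=np.c_[q[:,1:],np.ones(len(q))]; c,*_=np.linalg.lstsq(A,q[:,0],rcond=None); print("top slope z",c[1].round(4),"y",c[0].round(4))
pin=np.array([0.5608,0.2033]); e=pin-w[:2]
ux=np.array([.6122,.7907]);print("pin-cap: encl x %.2f y %.2f mm, cap height above hung %.1f mm"%(e@ux*1e3,e@[-.7907,.6122]*1e3,(w[2]-.194)*1e3), "in tool shares", (r.inv().apply([*e,0])/0.15).round(4))
E
python3 look.py w5
```

```text
[0.4496 0.0558 0.2358] 7.5167 F [ 0.07 -0.23 -5.75] M [ 0.022 -0.055  0.001] v 0.011
cap tool mm [   9.36   -2.16 -104.6    10.25] world [0.512  0.1398 0.2265] tool x axis [ 1.8e-03 -2.0e-04 -1.0e+00]
top slope z -0.0048 y 0.0228
pin-cap: encl x 80.09 y 0.35 mm, cap height above hung 32.5 mm in tool shares [ 5.000e-04 -2.700e-03 -5.339e-01]
```

View pics/w5.png

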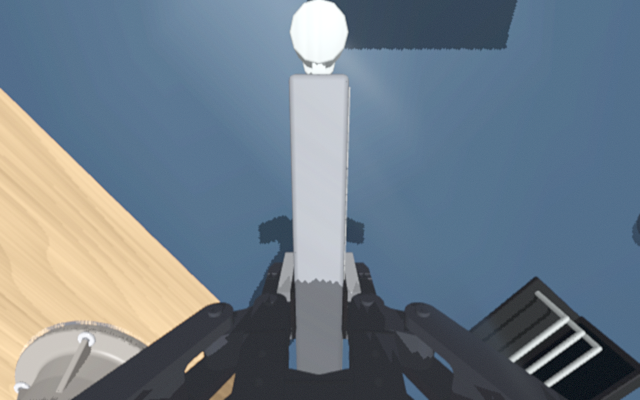

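```bash
python3 - <<'E'
from h import *
out=[]
for t in ["w3","w4","w5"]:
    im,d,P,K,T=load(t)
    c=cv2.resize(im[0:85,270:370],None,fx=4,fy=4,interpolation=cv2.INTER_NEAREST); out.append(c)
    g=im.astype(int); 
    h=P[...,2]; 
    zt=np.nanmedian(h[25:45,310:330]); m=np.abs(h-zt)<.004; m[:, :285]=0;m[:,355:]=0;m[66:]=0
    rows=[(v,np.where(m[v])[0].min(),np.where(m[v])[0].max()) for v in range(4,66,4) if m[v].any()]
    print(t,zt.round(4),[(v,a,b,(a+b)/2) for v,a,b in rows])
cv2.imwrite("pics/caps.png",np.hstack(out)[:, :800]); cv2.imwrite("pics/caps2.png",out[2])
E
```

```text
w3 0.1822 [(4, np.int64(317), np.int64(327), np.float64(322.0)), (8, np.int64(307), np.int64(337), np.float64(322.0)), (12, np.int64(304), np.int64(341), np.float64(322.5)), (16, np.int64(300), np.int64(344), np.float64(322.0)), (20, np.int64(297), np.int64(347), np.float64(322.0)), (24, np.int64(296), np.int64(348), np.float64(322.0)), (28, np.int64(295), np.int64(349), np.float64(322.0)), (32, np.int64(294), np.int64(350), np.float64(322.0)), (36, np.int64(294), np.int64(350), np.float64(322.0)), (40, np.int64(295), np.int64(349), np.float64(322.0)), (44, np.int64(296), np.int64(348), np.float64(322.0)), (48, np.int64(297), np.int64(347), np.float64(322.0)), (52, np.int64(298), np.int64(346), np.float64(322.0)), (56, np.int64(301), np.int64(342), np.float64(321.5)), (60, np.int64(305), np.int64(338), np.float64(321.5)), (64, np.int64(310), np.int64(335), np.float64(322.5))]
w4 0.2935 [(4, np.int64(303), np.int64(334), np.float64(318.5)), (8, np.int64(299), np.int64(337), np.float64(318.0)), (12, np.int64(296), np.int64(341), np.float64(318.5)), (16, np.int64(293), np.int64(344), np
[... 866 characters left out ...]
293), np.int64(344), np.float64(318.5)), (20, np.int64(292), np.int64(345), np.float64(318.5)), (24, np.int64(291), np.int64(346), np.float64(318.5)), (28, np.int64(290), np.int64(346), np.float64(318.0)), (32, np.int64(290), np.int64(347), np.float64(318.5)), (36, np.int64(291), np.int64(346), np.float64(318.5)), (40, np.int64(292), np.int64(345), np.float64(318.5)), (44, np.int64(293), np.int64(344), np.float64(318.5)), (48, np.int64(294), np.int64(343), np.float64(318.5)), (52, np.int64(297), np.int64(339), np.float64(318.0)), (56, np.int64(301), np.int64(336), np.float64(318.5)), (60, np.int64(305), np.int64(332), np.float64(318.5)), (64, np.int64(314), np.int64(324), np.float64(319.0))]
```

View pics/caps.png

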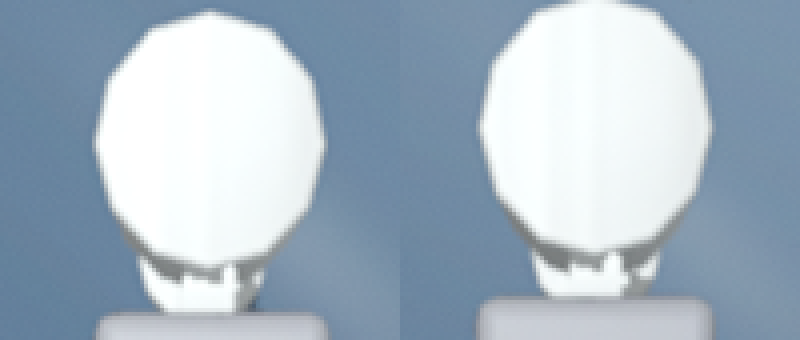

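View pics/caps2.png

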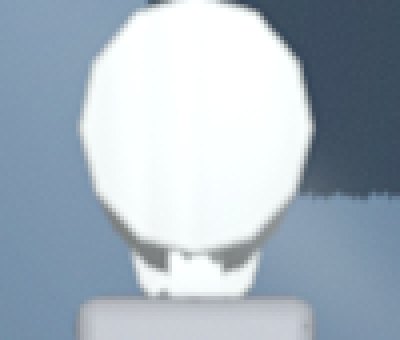

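```bash
cat >> h.py <<'E'
def ray(uv,z,K,T):
    dd=T[:3,:3]@np.array([(uv[0]-K[0,2])/K[0,0],(uv[1]-K[1,2])/K[1,1],1]); return T[:3,3]+dd*(z-T[2,3])/dd[2]
def capcen(P,K,T):
    """project model circle r=11 to match mask; returns world centre"""
    h=P[...,2]; zt=np.nanmedian(h[25:45,310:330]); m=np.abs(h-zt)<.004; m[:,:270]=0;m[:,370:]=0;m[75:]=0
    n,l,st,ce=cv2.connectedComponentsWithStats(m.astype(np.uint8)); m=(l==1+np.argmax(st[1:,4]))
    # left/right boundaries per row
    pts=[]
    for v in range(3,58):
        w=np.where(m[v])[0]
        if len(w): pts+= [(w.min()-.5,v),(w.max()+.5,v)]
    W=np.array([ray(q,zt,K,T)[:2] for q in pts])
    f=least_squares(lambda s:np.hypot(W[:,0]-s[0],W[:,1]-s[1])-s[2],[*W.mean(0),.011],loss='soft_l1',f_scale=.0003)
    return np.r_[f.x[:2],zt],f.x[2],np.sqrt((f.fun**2).mean())
E
sed -i 's/^Q=(P-p).*/Q=(P-p)@r.as_matrix(); w,rad,rms=capcen(P,K,T); f=np.r_[r.inv().apply(w-p),rad]/' look.py
python3 - <<'E'
from h import *
p,r,s=pose(); T5=load("w5")[4]; X5=np.eye(4);X5[:3,:3]=r.as_matrix();X5[:3,3]=p; CT=np.linalg.inv(X5)@T5
for t in ["w3","w4","w5"]:
    im,d,P,K,T=load(t); w,rad,rms=capcen(P,K,T); X=T@np.linalg.inv(CT)
    print(t,w.round(4),rad.round(5),rms.round(5),"tool mm",((w-X[:3,3])@X[:3,:3]*1e3).round(2))
# pin by similar from w1
w=load("w5"); 
E
```

```text
w3 [ 0.6151 -0.2452  0.1822] 0.01068 0.00014 tool mm [  10.68   -0.4  -104.06]
w4 [ 0.6142 -0.244   0.2935] 0.01069 0.00015 tool mm [   9.64   -1.74 -105.19]
w5 [0.5128 0.1401 0.2267] 0.01069 0.00015 tool mm [   9.44   -1.75 -105.14]
```

Request:
step_arm --pt "0 0 -0.04 0 0 0 5" --pt "0 -0.005 -0.12 0 0 0 5" --pt "0 -0.005 -0.2 0 0 0 5" --pt "0 -0.005 -0.28 0 0 0 5" --pt "0 -0.005 -0.36 0 0 0 5" --pt "0 -0.005 -0.43 0 0 0 5" --pt "0 -0.005 -0.49 0 0 0 5" --pt "0 -0.005 -0.525 0 0 0 5" --pt "0 -0.005 -0.529 0 0 0 5" --pt "0 -0.005 -0.529 0 0 0 5" --pt "0 -0.005 -0.529 0 0 0 5" --pt "0 -0.005 -0.529 0 0 0 5"

```text
time_s: 8.57
position: [0.4974, 0.1183, 0.2359]
eef_rot: [0.635, 0.31, -0.635, 0.311]
force: [0.8, 0.5, -6.0]
grip_width: 0.0192
```

```bash
python3 look.py w6
```

```text
[0.4974 0.1183 0.2359] 8.5667 F [ 0.82  0.5  -6.02] M [-0.051  0.016  0.02 ] v 0.003
cap tool mm [   9.37   -1.76 -105.31   10.7 ] world [0.5607 0.2026 0.2266] tool x axis [ 0.0017 -0.001  -1.    ]
top slope z -0.0041 y 0.0247
pin-cap: encl x 0.66 y 0.34 mm, cap height above hung 32.6 mm in tool shares [-0.     -0.0023 -0.0044]
```

View pics/w6.png

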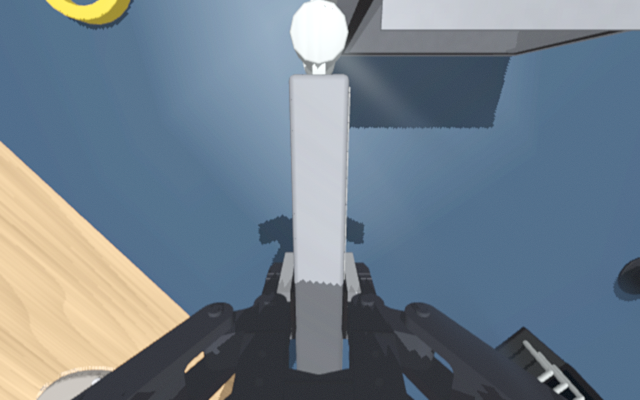

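```bash
python3 - <<'E'
from h import *
for t in ["w1","w6"]:
    im,d,P,K,T=load(t); Z=P[...,2]; m3=(Z>.218)&(Z<.24); e=[]
    for c in range(400,600,4):
        r=np.where(m3[:80,c])[0]; e.append(P[r.max(),c])
    e=np.array(e); print(t,"lip edge along encl x (mm)",np.median(e[:,:2]@[.6122,.7907])*1e3, "z",np.median(e[:,2]))
    L=[]
    for v in range(5,24,3):
        w=np.where(m3[v,355:])[0]; L.append(P[v,355+w.min(),:2]@[-.7907,.6122]*1e3)
    print(np.round(L,1))
E
```

```text
w1 lip edge along encl x (mm) 504.57821557200435 z 0.22508185920484075
[-337.4 -337.5 -337.5 -338.2 -342.8 -342.6 -343. ]
w6 lip edge along encl x (mm) 504.5607890449875 z 0.22352089178637796
[-342.7 -343.  -342.7 -342.6 -342.8 -342.8 -342.9]
```

Request:
step_arm --pt "0.02 -0.003 -0.007 0 0 0 5" --pt "0.04 -0.003 -0.007 0 0 0 5" --pt "0.06 -0.003 -0.007 0 0 0 5" --pt "0.068 -0.003 -0.007 0 0 0 5" --pt "0.068 -0.003 -0.007 0 0 0 5" --pt "0.068 -0.003 -0.007 0 0 0 5"

```text
time_s: 9.12
position: [0.4977, 0.1195, 0.2256]
eef_rot: [0.635, 0.31, -0.635, 0.311]
force: [-0.3, 0.4, -6.0]
grip_width: 0.0191
```

```bash
python3 look.py w7
```

```text
[0.4977 0.1195 0.2256] 9.1167 F [-0.31  0.39 -5.98] M [-0.032  0.03  -0.011] v 0.007
cap tool mm [   9.25   -1.75 -105.31   10.68] world [0.5609 0.2037 0.2164] tool x axis [ 1.5e-03 -9.0e-04 -1.0e+00]
top slope z -0.0043 y 0.0227
pin-cap: encl x -0.41 y -0.14 mm, cap height above hung 22.4 mm in tool shares [0.     0.0009 0.0027]
```

Request:
step_arm --pt "0.007 0 0.001 0 0 0 5" --pt "0.014 0 0.001 0 0 0 5" --pt "0.019 0 0.001 0 0 0 5" --pt "0.023 0 0.001 0 0 0 5" --pt "0.023 0 0.001 0 0 0 5"

```text
time_s: 9.58
position: [0.4977, 0.1193, 0.2222]
eef_rot: [0.635, 0.31, -0.635, 0.311]
force: [0.6, 0.0, -5.9]
grip_width: 0.0189
```

```bash
python3 look.py w8
```

```text
[0.4977 0.1193 0.2222] 9.5833 F [ 0.56  0.01 -5.94] M [-0.09  -0.001  0.011] v 0.004
cap tool mm [   9.4    -1.77 -105.36   10.7 ] world [0.5609 0.2036 0.2128] tool x axis [ 0.0016 -0.001  -1.    ]
top slope z -0.0047 y 0.0263
pin-cap: encl x -0.30 y -0.12 mm, cap height above hung 18.8 mm in tool shares [0.     0.0008 0.002 ]
```

Request:
step_arm --pt "0.006 0 0 0 0 0 5" --pt "0.012 0 0 0 0 0 5" --pt "0.017 0 0 0 0 0 5" --pt "0.02 0 0 0 0 0 5"

```text
time_s: 9.97
position: [0.4976, 0.1193, 0.2191]
eef_rot: [0.635, 0.31, -0.635, 0.311]
force: [0.2, 0.5, -5.0]
grip_width: 0.0193
```

Request:
step_arm --pt "0.006 0 0 0 0 0 5" --pt "0.012 0 0 0 0 0 5" --pt "0.017 0 0 0 0 0 5" --pt "0.02 0 0 0 0 0 5"

```text
time_s: 10.3
position: [0.4976, 0.1193, 0.2159]
eef_rot: [0.635, 0.31, -0.635, 0.311]
force: [-0.0, 0.3, -5.9]
grip_width: 0.0189
```

No contact force and already about 7 mm past the tips, so both pins appear to be in the bores. Continuing down gently.

Request:
step_arm --pt "0.007 0 0 0 0 0 5" --pt "0.014 0 0 0 0 0 5" --pt "0.021 0 0 0 0 0 5" --pt "0.028 0 0 0 0 0 5" --pt "0.033 0 0 0 0 0 5" --pt "0.033 0 0 0 0 0 5"

```text
time_s: 10.8
position: [0.4975, 0.1193, 0.2108]
eef_rot: [0.635, 0.31, -0.635, 0.311]
force: [0.7, -0.8, -6.5]
grip_width: 0.0191
```

```bash
python3 look.py w9
```

```text
[0.4975 0.1193 0.2108] 10.8 F [ 0.67 -0.76 -6.53] M [0.033 0.012 0.042] v 0.005
cap tool mm [   9.22   -1.72 -105.29   10.69] world [0.5607 0.2035 0.2015] tool x axis [ 9.e-04 -1.e-03 -1.e+00]
top slope z -0.0043 y 0.0242
pin-cap: encl x -0.06 y -0.20 mm, cap height above hung 7.5 mm in tool shares [0.     0.0014 0.0004]
```

Request:
step_arm --pt "0.007 0 0 0 0 0 5" --pt "0.014 0 0 0 0 0 5" --pt "0.021 0 0 0 0 0 5" --pt "0.028 0 0 0 0 0 5" --pt "0.034 0 0 0 0 0 5" --pt "0.038 0 0 0 0 0 5" --pt "0.038 0 0 0 0 0 5"

```text
time_s: 11.43
position: [0.4974, 0.1192, 0.205]
eef_rot: [0.635, 0.31, -0.635, 0.311]
force: [0.2, -0.1, -6.4]
grip_width: 0.0189
```

Request:
step_arm --pt "0.004 0 0 0 0 0 5" --pt "0.008 0 0 0 0 0 5" --pt "0.008 0 0 0 0 0 5"

```text
time_s: 11.68
position: [0.4973, 0.1192, 0.2037]
eef_rot: [-0.635, -0.31, 0.635, -0.311]
force: [-0.2, -0.5, -5.7]
grip_width: 0.0192
```

```bash
python3 look.py w10
```

```text
[0.4973 0.1192 0.2037] 11.6833 F [-0.2  -0.52 -5.74] M [-0.02   0.03  -0.008] v 0.002
cap tool mm [   9.24   -1.75 -105.38   10.66] world [0.5606 0.2035 0.1944] tool x axis [ 5.0e-04 -1.1e-03 -1.0e+00]
top slope z -0.0046 y 0.0241
pin-cap: encl x 0.00 y -0.28 mm, cap height above hung 0.4 mm in tool shares [ 0.      0.0019 -0.    ]
```

Request:
step_arm --pt "0.003 0 0 0 0 0 5" --pt "0.005 0 0 0 0 0 5" --pt "0.005 0 0 0 0 0 5"

```text
time_s: 11.98
position: [0.4975, 0.1192, 0.2033]
eef_rot: [0.635, 0.31, -0.635, 0.311]
force: [-2.0, -1.2, -4.0]
grip_width: 0.019
```

Request:
step_arm --pt "0.003 0 0 0 0 0 5" --pt "0.005 0 0 0 0 0 5" --pt "0.005 0 0 0 0 0 5"

```text
time_s: 12.23
position: [0.4976, 0.1191, 0.203]
eef_rot: [0.635, 0.31, -0.635, 0.312]
force: [-2.1, -1.1, 0.6]
grip_width: 0.019
```

Contact: the vertical force went from -6 to +0.6 N at z 0.203, the hung height, so the door rests on the shoulders. Releasing gently.

Request:
step_arm --pt "-0.002 0 0 0 0 0 22" --pt "-0.002 0 0 0 0 0 24" --pt "-0.002 0 0 0 0 0 28" --pt "-0.002 0 0 0 0 0 34" --pt "-0.002 0 0 0 0 0 40" --pt "-0.002 0 0 0 0 0 50" --pt "-0.002 0 0 0 0 0 60" --pt "-0.002 0 0 0 0 0 60" --pt "-0.002 0 0 0 0 0 60"

```text
time_s: 12.98
position: [0.4976, 0.1191, 0.2033]
eef_rot: [0.635, 0.31, -0.635, 0.311]
force: [0.2, -0.3, 0.0]
grip_width: 0.0599
```

```bash
python3 look.py w11
```

```text
[0.4976 0.1191 0.2033] 12.9833 F [ 0.25 -0.3   0.02] M [ 0.067  0.019 -0.013] v 0.002
cap tool mm [   9.     -1.78 -103.9    10.69] world [0.5599 0.2023 0.1942] tool x axis [ 0.0012 -0.0014 -1.    ]
top slope z 0.017 y 0.0242
pin-cap: encl x 1.34 y -0.06 mm, cap height above hung 0.2 mm in tool shares [-0.      0.0004 -0.0089]
```

View pics/w11.png

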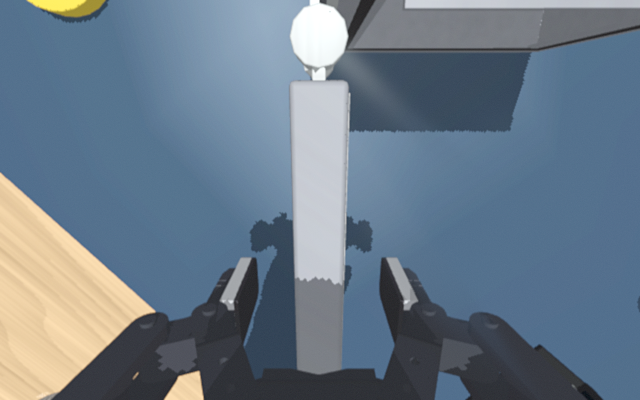

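The door is hung: the gripper carries no weight, the cap is 0.2 mm above the nominal height, and the door sags only about 1° from bore clearance. Next I'll back off upward, close the fingers, and go round to the outer face.

Request:
step_arm --pt "-0.08 0 0 0 0 0 60" --pt "-0.2 0 0 0 0 0 60" --pt "-0.36 0 0 0 0 0 60" --pt "-0.4 0 0 0 0 0 60" --pt "-0.4 0 0 0 0 0 60"

```text
time_s: 13.45
position: [0.499, 0.1199, 0.2659]
eef_rot: [0.637, 0.31, -0.633, 0.312]
force: [-0.6, -0.2, 0.2]
grip_width: 0.0598
```

```bash
cat > path.py <<'E'
from h import *
H=np.array([.5608,.2033]); a0=np.radians(52.25)
def tcp(phi,rho=.150,gap=0.0):
    ph=np.radians(phi); th=a0+np.pi+ph
    d=np.array([np.cos(th),np.sin(th)])
    n=np.array([np.cos(th-np.pi/2),np.sin(th-np.pi/2)])  # outward (away from closing dir)
    s=.0145*abs(np.cos(ph))+.011*abs(np.sin(ph))
    return H+rho*d+(0.010+s+gap)*n
E
python3 - <<'E'
from path import *
Rt=down(np.radians(-37.75))
print(pose()[0])
print(shares([*tcp(0,gap=.025),.265],Rt))
E
```

```text
[0.49896096 0.11990446 0.26586075]
[ 0.0029 -0.3439  0.3086 -0.001  -0.0021 -0.0034]
```

Request:
step_arm --pt "0 -0.2 0.15 0 -0.002 -0.003 40" --pt "0 -0.34 0.31 0 -0.002 -0.003 20" --pt "0 -0.344 0.31 0 -0.002 -0.003 0" --pt "0 -0.344 0.31 0 -0.002 -0.003 0" --pt "0.15 -0.344 0.31 0 -0.002 -0.003 0" --pt "0.3 -0.344 0.31 0 -0.002 -0.003 0" --pt "0.37 -0.344 0.31 0 -0.002 -0.003 0" --pt "0.37 -0.344 0.31 0 -0.002 -0.003 0" --pt "0.37 -0.344 0.31 0 -0.002 -0.003 0"

```text
time_s: 14.2
position: [0.4303, 0.115, 0.2097]
eef_rot: [-0.635, -0.311, 0.635, -0.311]
force: [0.3, -0.5, 0.1]
grip_width: 0.0001
```

```bash
python3 - <<'E'
from path import *
Rt=down(np.radians(-37.75))
p,r,s=pose(); print(p,s["force"],s["grip_width"])
cap("wrist","w12")
for ph in range(0,41,5): print(ph, shares([*tcp(ph),.210],Rt))
E
```

```text
[0.43034894 0.11497265 0.2096758 ] [ 0.26680856 -0.51687436  0.10817155] 5.146363620803307e-05
0 [ 0.0029  0.1618  0.0048 -0.001  -0.0008 -0.0003]
5 [ 0.003   0.2436  0.0156 -0.001  -0.0008 -0.0003]
10 [ 3.000e-03  3.269e-01  1.970e-02 -1.000e-03 -8.000e-04 -3.000e-04]
15 [ 3.000e-03  4.111e-01  1.670e-02 -1.000e-03 -8.000e-04 -3.000e-04]
20 [ 3.100e-03  4.956e-01  6.400e-03 -1.000e-03 -8.000e-04 -3.000e-04]
25 [ 3.200e-03  5.798e-01 -1.120e-02 -1.000e-03 -8.000e-04 -3.000e-04]
30 [ 3.200e-03  6.631e-01 -3.640e-02 -1.000e-03 -8.000e-04 -3.000e-04]
35 [ 3.300e-03  7.447e-01 -6.920e-02 -1.000e-03 -8.000e-04 -3.000e-04]
40 [ 3.400e-03  8.239e-01 -1.094e-01 -1.000e-03 -8.000e-04 -3.000e-04]
```

View pics/w12.png

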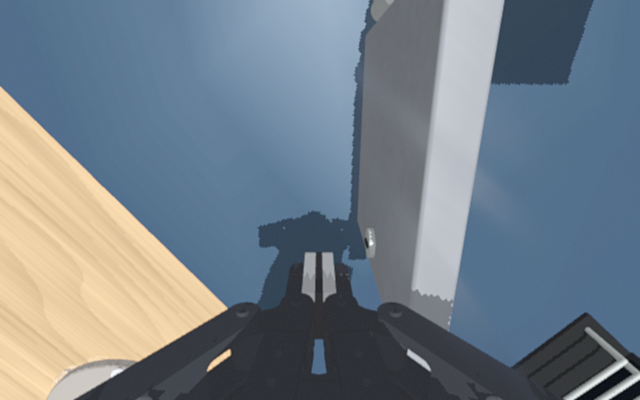

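```bash
python3 - <<'E'
from path import *
im,d,P,K,T=load("w12"); p,r,s=pose(); Q=(P-p)@r.as_matrix()*1e3
for uv in [(390,310),(400,320),(375,305),(352,300),(340,280),(350,325),(325,265),(430,340),(340,300)]:
    print(uv,Q[uv[1],uv[0]].round(1))
m=(np.abs(P[...,2]-.217)<.006)&(Q[...,1]>10)
q=P[m][:,:2]; print(len(q),cv2.minAreaRect((q*1000).astype(np.float32)),P[m][:,2].mean())
E
```

```text
(390, 310) [-32.1  22.3 -13.3]
(400, 320) [-34.3  25.4 -11. ]
(375, 305) [211.4  67.8 162.3]
(352, 300) [-23.9  10.3 -11.4]
(340, 280) [-2.2  7.4 -6.3]
(350, 325) [-38.    8.3 -11.9]
(325, 265) [  2.3   0.9 -11.1]
(430, 340) [-45.4  31.6 -12.6]
(340, 300) [-26.6   5.7 -13.3]
17365 ((479.1819152832031, 121.48655700683594), (155.51722717285156, 48.384788513183594), 52.003963470458984) 0.21449141163069907
```

Request:
step_arm --pt "0 0.06 0 0 0 0 0" --pt "0 0.12 0.005 0 0 0 0" --pt "0 0.16 0.005 0 0 0 0" --pt "0 0.2 0.01 0 0 0 0" --pt "0 0.244 0.016 0 0 0 0" --pt "0 0.285 0.018 0 0 0 0" --pt "0 0.327 0.02 0 0 0 0" --pt "0 0.369 0.019 0 0 0 0" --pt "0 0.411 0.017 0 0 0 0" --pt "0 0.453 0.012 0 0 0 0" --pt "0 0.496 0.006 0 0 0 0" --pt "0 0.538 -0.002 0 0 0 0" --pt "0 0.58 -0.011 0 0 0 0" --pt "0 0.622 -0.023 0 0 0 0" --pt "0 0.663 -0.036 0 0 0 0" --pt "0 0.704 -0.052 0 0 0 0" --pt "0 0.745 -0.069 0 0 0 0" --pt "0 0.784 -0.089 0 0 0 0" --pt "0 0.824 -0.109 0 0 0 0" --pt "0 0.824 -0.109 0 0 0 0"

```text
time_s: 15.92
position: [0.54, 0.0519, 0.2105]
eef_rot: [0.636, 0.311, -0.634, 0.311]
force: [-0.6, -0.2, 0.6]
grip_width: -0.0005
```

```bash
python3 - <<'E'
from path import *
Rt=down(np.radians(-37.75))
p,r,s=pose(); print(p,s["force"],s["torque"],s["time_s"])
im,d,P,K,T=cap("wrist","w13")
for ph in list(range(40,96,5)): print(ph, shares([*tcp(ph),.210],Rt)[:4])
m=(np.abs(P[...,2]-.215)<.006)
E
```

```text
[0.54001752 0.05187098 0.21053403] [-0.62231547 -0.22747206  0.58731059] [-0.05920841 -0.06523508 -0.01287572] 15.9167
40 [ 0.0031 -0.0045  0.0018 -0.0013]
45 [ 0.0032  0.0715 -0.0459 -0.0013]
50 [ 0.0033  0.1436 -0.1008 -0.0013]
55 [ 0.0034  0.211  -0.1626 -0.0013]
60 [ 0.0036  0.2729 -0.2309 -0.0013]
65 [ 0.0037  0.3288 -0.3053 -0.0013]
70 [ 0.0039  0.3779 -0.3853 -0.0013]
75 [ 0.004   0.4196 -0.47   -0.0013]
80 [ 0.0042  0.4533 -0.5589 -0.0013]
85 [ 0.0043  0.4786 -0.6512 -0.0013]
90 [ 0.0045  0.4952 -0.746  -0.0013]
95 [ 0.0046  0.5041 -0.8256 -0.0013]
```

View pics/w13.png

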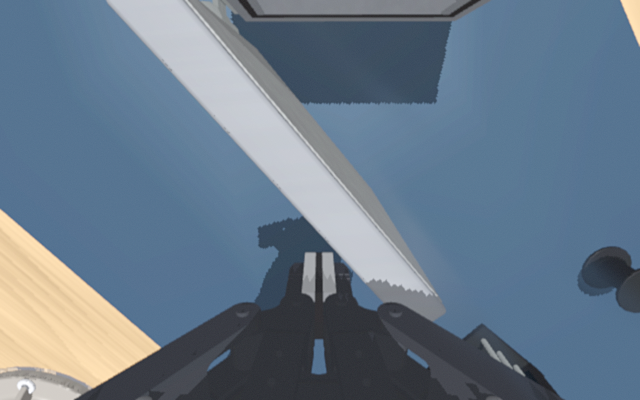

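The door follows the fingers, now about 40° swung, with its top edge running from (150,0) to (410,300). Continuing slowly.

Request:
step_arm --pt "0 0.034 -0.022 0 0 0 0" --pt "0 0.072 -0.046 0 0 0 0" --pt "0 0.108 -0.073 0 0 0 0" --pt "0 0.144 -0.101 0 0 0 0" --pt "0 0.178 -0.131 0 0 0 0" --pt "0 0.211 -0.163 0 0 0 0" --pt "0 0.242 -0.196 0 0 0 0" --pt "0 0.273 -0.231 0 0 0 0" --pt "0 0.301 -0.267 0 0 0 0" --pt "0 0.329 -0.305 0 0 0 0" --pt "0 0.354 -0.345 0 0 0 0" --pt "0 0.378 -0.385 0 0 0 0" --pt "0 0.399 -0.427 0 0 0 0" --pt "0 0.415 -0.455 0 0 0 0" --pt "0 0.42 -0.47 0 0 0 0" --pt "0 0.42 -0.47 0 0 0 0"

```text
time_s: 17.3
position: [0.6327, 0.0696, 0.2106]
eef_rot: [0.636, 0.311, -0.634, 0.311]
force: [-0.1, 0.1, -0.3]
grip_width: 0.0
```

```bash
cat > door.py <<'E'
import sys
from path import *
Rt=down(np.radians(-37.75))
p,r,s=pose(); print(p,s["force"].round(2),s["time_s"])
im,d,P,K,T=cap("wrist",sys.argv[1])
ux=np.array([.6122,.7907]); uy=np.array([-.7907,.6122])
# enclosure coords: pin=( -71.5,103.6)
E=np.stack([(P[...,:2]-H)@ux*1e3-71.5,(P[...,:2]-H)@uy*1e3+103.6],-1)
v,u=np.mgrid[:400,:640]
m=(np.abs(P[...,2]-.2145)<.0045)&(v<250)
n,l,st,ce=cv2.connectedComponentsWithStats(m.astype(np.uint8)); i=1+np.argmax(st[1:,4]); q=E[l==i]
print("door top n",len(q),cv2.minAreaRect(q.astype(np.float32)))
for ph in [75,80,82.5,85,87.5,90,92,94]: print(ph, shares([*tcp(ph),.210],Rt)[:4])
E
python3 door.py w14
```

```text
[0.63266499 0.06961112 0.21058554] [-0.15  0.11 -0.32] 17.3
door top n 16194 ((-98.42481994628906, 3.817779541015625), (172.2194366455078, 21.05531883239746), 74.22256469726562)
75 [ 0.0036  0.0001  0.0016 -0.001 ]
80 [ 0.0038  0.0339 -0.0873 -0.001 ]
82.5 [ 0.0039  0.0476 -0.1331 -0.001 ]
85 [ 0.004   0.0592 -0.1796 -0.001 ]
87.5 [ 0.004   0.0686 -0.2267 -0.001 ]
90 [ 0.0041  0.0758 -0.2743 -0.001 ]
92 [ 0.0042  0.0801 -0.306  -0.001 ]
94 [ 0.0042  0.0835 -0.3379 -0.001 ]
```

View pics/w14.png

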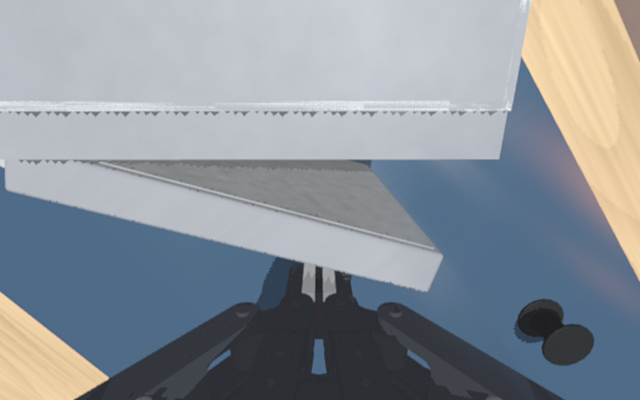

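Request:
step_arm --pt "0 0.009 -0.022 0 0 0 0" --pt "0 0.018 -0.044 0 0 0 0" --pt "0 0.026 -0.066 0 0 0 0" --pt "0 0.034 -0.087 0 0 0 0" --pt "0 0.041 -0.11 0 0 0 0" --pt "0 0.048 -0.133 0 0 0 0" --pt "0 0.054 -0.156 0 0 0 0" --pt "0 0.059 -0.176 0 0 0 0" --pt "0 0.063 -0.194 0 0 0 0" --pt "0 0.066 -0.208 0 0 0 0" --pt "0 0.068 -0.22 0 0 0 0" --pt "0 0.07 -0.23 0 0 0 0" --pt "0 0.07 -0.23 0 0 0 0"

```text
time_s: 18.43
position: [0.662, 0.0904, 0.2106]
eef_rot: [0.636, 0.311, -0.634, 0.311]
force: [0.9, 0.3, 0.3]
grip_width: 0.0001
```

```bash
python3 door.py w15
```

```text
[0.66195626 0.09041294 0.21059617] [0.87 0.33 0.29] 18.4333Traceback (most recent call last):
  File "door.py", line 11, in <module>
    n,l,st,ce=cv2.connectedComponentsWithStats(m.astype(np.uint8)); i=1+np.argmax(st[1:,4]); q=E[l==i]
                                                                        ~~~~~~~~~^^^^^^^^^^
    return _wrapfunc(a, 'argmax', axis=axis, out=out, **kwds)
    return bound(*args, **kwds)
ValueError: attempt to get argmax of an empty sequence
```

View pics/w15.png

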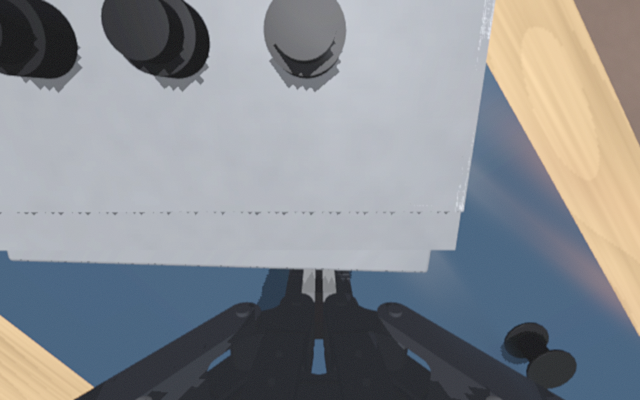

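Request:
step_arm --pt "0 0.001 -0.006 0 0 0 0" --pt "0 0.002 -0.012 0 0 0 0" --pt "0 0.003 -0.018 0 0 0 0" --pt "0 0.004 -0.024 0 0 0 0" --pt "0 0.004 -0.03 0 0 0 0" --pt "0 0.005 -0.036 0 0 0 0" --pt "0 0.006 -0.042 0 0 0 0" --pt "0 0.006 -0.048 0 0 0 0" --pt "0 0.007 -0.054 0 0 0 0" --pt "0 0.007 -0.06 0 0 0 0" --pt "0 0.007 -0.06 0 0 0 0"

```text
time_s: 19.4
position: [0.6684, 0.0969, 0.2107]
eef_rot: [0.636, 0.311, -0.634, 0.311]
force: [-0.9, 0.0, 0.1]
grip_width: 0.0001
```

```bash
sed -i 's/^n,l,st.*/print("");/; s/^print("door top.*//' door.py; python3 door.py w16
```

```text
[0.66837225 0.09686887 0.21065103] [-0.88  0.    0.15] 19.4

75 [ 0.0037 -0.0771  0.2932 -0.0009]
80 [ 0.0039 -0.0433  0.2043 -0.0009]
82.5 [ 0.004  -0.0296  0.1586 -0.0009]
85 [ 0.004  -0.018   0.1121 -0.0009]
87.5 [ 0.0041 -0.0086  0.065  -0.0009]
90 [ 0.0042 -0.0014  0.0173 -0.0009]
92 [ 0.0043  0.003  -0.0143 -0.0009]
94 [ 0.0043  0.0063 -0.0462 -0.0009]
```

View pics/w16.png

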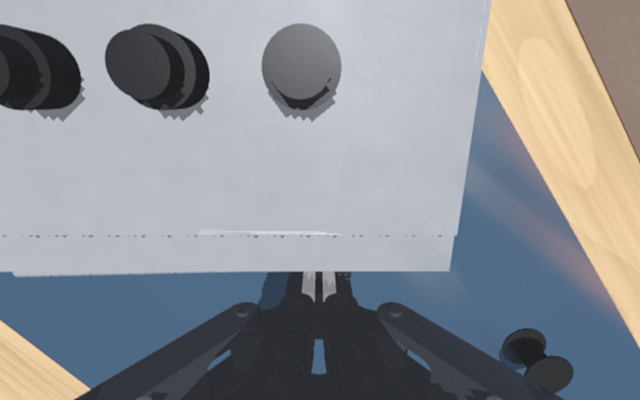

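Request:
step_arm --pt "0 0 -0.005 0 0 0 0" --pt "0 0 -0.01 0 0 0 0" --pt "0 0 -0.015 0 0 0 0" --pt "0 0 -0.018 0 0 0 0" --pt "0 0 -0.018 0 0 0 0"

```text
time_s: 19.87
position: [0.6697, 0.0984, 0.2106]
eef_rot: [0.635, 0.311, -0.635, 0.311]
force: [-0.5, -2.4, 0.5]
grip_width: 0.0002
```

Request:
step_arm --pt "0 0 -0.004 0 0 0 0" --pt "0 0 -0.008 0 0 0 0" --pt "0 0 -0.01 0 0 0 0" --pt "0 0 -0.01 0 0 0 0"

```text
time_s: 20.2
position: [0.6698, 0.0984, 0.2106]
eef_rot: [-0.634, -0.31, 0.636, -0.311]
force: [-4.5, -2.7, 2.9]
grip_width: -0.0003
```

The fingers have stalled at about 5 N with their face at x ≈ -76.7 mm in the enclosure frame. The outer face is expected at about -76.4 mm when the door is shut. I'll let off and back away.

Request:
step_arm --pt "0 0 0.004 0 0 0 0" --pt "0 0 0.01 0 0 0 0" --pt "0 0 0.02 0 0 0 0" --pt "0 0 0.05 0 0 0 0" --pt "0 0 0.1 0 0 0 0" --pt "0 0 0.2 0 0 0 0" --pt "0 0 0.4 0 0 0 0" --pt "0 0 0.6 0 0 0 0" --pt "-0.1 0 0.6 0 0 0 0" --pt "-0.3 0 0.6 0 0 0 0" --pt "-0.5 0 0.6 0 0 0 0" --pt "-0.5 0 0.6 0 0 0 0"

```text
time_s: 21.2
position: [0.6175, 0.0279, 0.2925]
eef_rot: [0.638, 0.308, -0.632, 0.312]
force: [1.0, 0.3, 0.6]
grip_width: 0.0003
```

```bash
python3 - <<'E'
from h import *
print(pose()[0]); cap("wrist","w17"); cap("scene","s17"); cap("top","t17")
a=cv2.imread("pics/s17.png"); cv2.imwrite("pics/s17c.png",cv2.resize(a[150:270,340:480],None,fx=5,fy=5,interpolation=cv2.INTER_CUBIC))
E
```

```text
[0.61749409 0.02794447 0.29246756]
```

View pics/w17.png

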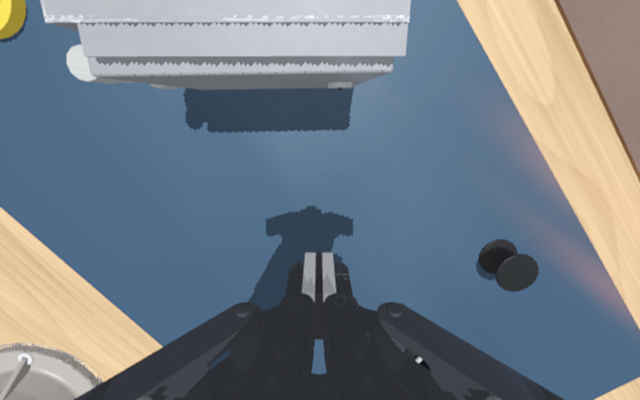

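View pics/s17c.png

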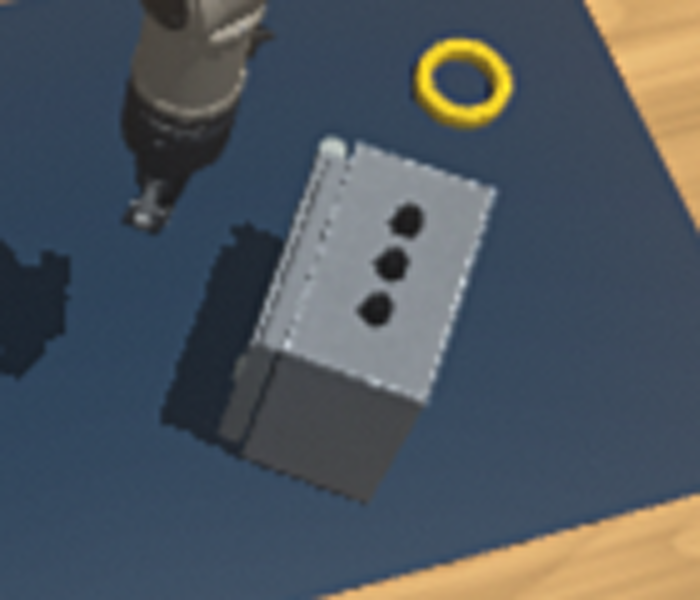

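```bash
cat > chk.py <<'E'
import sys
from path import *
def run(tag):
    im,d,P,K,T=load(tag)
    ux=np.array([.6122,.7907]); uy=np.array([-.7907,.6122])
    ex=(P[...,:2]-H)@ux*1e3-71.5; ey=(P[...,:2]-H)@uy*1e3+103.6; z=P[...,2]*1e3
    m=(z>207)&(z<219)&(ex>-110)&(ex<-60)&(ey<110)&(ey>-110)
    A=[]
    for y in range(-70,90,15):
        w=m&(np.abs(ey-y)<3)
        A.append((y,w.sum(),np.percentile(ex[w],3).round(1) if w.any() else None,np.percentile(z[w],50).round(1) if w.any() else None))
    print(tag,"outer top edge x by y:",[(a,int(b),float(c),float(e)) if c is not None else a for a,b,c,e in A])
    f=(z>60)&(z<200)&(ex>-100)&(ex<-60)&(ey<88)&(ey>-110)
    if f.sum()>20:
        q=np.c_[ey[f],z[f],np.ones(f.sum())]; c,*_=np.linalg.lstsq(q,ex[f],rcond=None); print("outer face fit n",f.sum(),"x at y=-79,z=118:",c@[-79,118,1],"slope y,z",c[:2])
    cp=(np.abs(z-194)<6)&(np.hypot(ex+71.5,ey-103.6)<16)
    if cp.any(): print("cap z",np.median(z[cp]),"centre",ex[cp].mean(),ey[cp].mean(),cp.sum())
for t in sys.argv[1:]: run(t)
E
python3 chk.py w17 s17 t17; python3 -c "
from h import *
print(read_state()['time_s'])"
```

```text
w17 outer top edge x by y: [(-70, 181, -78.9, 213.2), (-55, 183, -79.0, 213.7), (-40, 183, -79.2, 213.8), (-25, 181, -79.4, 214.1), (-10, 189, -79.5, 214.3), (5, 199, -79.8, 214.5), (20, 201, -80.0, 214.8), (35, 211, -80.2, 215.1), (50, 215, -80.3, 215.3), (65, 203, -80.5, 215.6), (80, 225, -80.7, 215.7)]
outer face fit n 2409 x at y=-79,z=118: -79.80651902064479 slope y,z [-0.00866285  0.00883327]
cap z 194.3107290613484 centre -72.07288319954712 104.91640169009429 656
s17 outer top edge x by y: [(-70, 3, -75.7, 212.6), (-55, 2, -77.5, 212.6), (-40, 3, -77.9, 213.2), (-25, 3, -78.2, 213.8), (-10, 2, -71.6, 213.7), (5, 1, -76.9, 218.3), (20, 2, -77.1, 216.4), (35, 3, -77.4, 216.7), (50, 3, -77.8, 215.4), (65, 2, -78.2, 213.4), (80, 1, -71.6, 216.0)]
outer face fit n 79 x at y=-79,z=118: -71.53158326312683 slope y,z [-0.10657023  0.00863489]
cap z 193.87998608125812 centre -70.72519419727885 103.54954009212746 14
t17 outer top edge x by y: [-70, -55, -40, (-25, 5, -81.6, 213.2), (-10, 5, -82.4, 211.9), (5, 1, -76.9, 212.9), (20, 4, -81.1, 213.5), (35, 4, -83.2, 213.8), (50, 5, -81.5, 214.8), (65, 4, -84.0, 215.4), (80, 4, -83.6, 214.1)]
outer face fit n 197 x at y=-79,z=118: -82.85698564992627 slope y,z [-0.00085793  0.01063193]
cap z 193.85869085171203 centre -73.729248481922 100.14468507443239 22
21.35
```

```bash
python3 - <<'E'
from path import *
cap("wrist","w18")
Rt=down(np.radians(-37.75)); p,r,s=pose(); print(s["time_s"],p)
# waypoint: 25 mm in front of the final push point at rho .178
ux=np.array([.6122,.7907]); uy=np.array([-.7907,.6122])
def E(x,y): return H+((x+71.5)*ux+(y-103.6)*uy)/1e3
print(shares([*E(-110,-76),.2925],Rt),E(-110,-76),shares([*E(-110,-76),.21],Rt))
E
python3 chk.py w18
```

```text
21.4 [0.61399245 0.02708331 0.28490871]
[-0.0526  0.1965 -0.4554 -0.0016  0.0024  0.0006] [0.67924002 0.06290693] [ 0.4974  0.1971 -0.4575 -0.0016  0.0024  0.0006]
w18 outer top edge x by y: [(-70, 201, -78.8, 213.4), (-55, 207, -79.0, 213.6), (-40, 201, -79.2, 213.9), (-25, 203, -79.4, 214.0), (-10, 212, -79.6, 214.4), (5, 215, -79.8, 214.5), (20, 226, -80.0, 214.8), (35, 227, -80.2, 215.0), (50, 240, -80.4, 215.3), (65, 234, -80.5, 215.5), (80, 240, -80.7, 215.7)]
outer face fit n 2888 x at y=-79,z=118: -79.74746862161643 slope y,z [-0.0091367   0.00852482]
cap z 194.21964354162327 centre -72.21208276857578 105.15844943196439 693
```

The door is still and nearly shut. Its inner free edge is at about x = -59 mm, against -55 at the rim, so it sprang back about 4 mm. That is inside the tolerance, but I'd like more margin. I'll press it again more gently, nearer the free edge, and let off more slowly.

Request:
step_arm --pt "0.15 0.08 -0.1 0 0.002 0 0" --pt "0.3 0.16 -0.25 0 0.002 0 0" --pt "0.45 0.16 -0.36 0 0.002 0 0" --pt "0.497 0.16 -0.42 0 0.002 0 0" --pt "0.497 0.16 -0.44 0 0.002 0 0" --pt "0.497 0.16 -0.457 0 0.002 0 0" --pt "0.497 0.16 -0.457 0 0.002 0 0" --pt "0.497 0.16 -0.457 0 0.002 0 0"

```text
time_s: 22.07
position: [0.6752, 0.0658, 0.2118]
eef_rot: [0.636, 0.31, -0.635, 0.311]
force: [0.8, -0.2, 0.3]
grip_width: 0.0003
```

```bash
cat > ep.py <<'E'
from path import *
Rt=down(np.radians(-37.75)); p,r,s=pose()
ux=np.array([.6122,.7907]); uy=np.array([-.7907,.6122])
e=p[:2]-H; x=e@ux*1e3-71.5; y=e@uy*1e3+103.6
F=s["force"]; print("t %.2f tcp encl x %.2f y %.2f z %.4f  F encl x %.2f y %.2f z %.2f"%(s["time_s"],x,y,p[2],F[:2]@ux,F[:2]@uy,F[2]))
E
python3 ep.py
```

```text
t 22.07 tcp encl x -110.15 y -71.02 z 0.2118  F encl x 0.32 y -0.75 z 0.34
```

Request:
step_arm --pt "0 0 -0.03 0 0 0 0" --pt "0 0 -0.06 0 0 0 0" --pt "0 0 -0.085 0 0 0 0" --pt "0 0 -0.105 0 0 0 0" --pt "0 0 -0.116 0 0 0 0" --pt "0 0 -0.122 0 0 0 0" --pt "0 0 -0.125 0 0 0 0" --pt "0 0 -0.128 0 0 0 0" --pt "0 0 -0.131 0 0 0 0" --pt "0 0 -0.134 0 0 0 0" --pt "0 0 -0.137 0 0 0 0" --pt "0 0 -0.14 0 0 0 0" --pt "0 0 -0.143 0 0 0 0" --pt "0 0 -0.146 0 0 0 0" --pt "0 0 -0.149 0 0 0 0" --pt "0 0 -0.152 0 0 0 0" --pt "0 0 -0.152 0 0 0 0"

```text
time_s: 23.48
position: [0.6893, 0.0839, 0.2118]
eef_rot: [0.636, 0.31, -0.635, 0.311]
force: [-1.3, -0.5, -0.4]
grip_width: 0.0002
```

```bash
python3 ep.py
```

```text
t 23.48 tcp encl x -87.25 y -71.08 z 0.2118  F encl x -1.17 y 0.74 z -0.37
```

Now in small steps until a light contact shows.

Request:
step_arm --pt "0 0 -0.003 0 0 0 0" --pt "0 0 -0.006 0 0 0 0" --pt "0 0 -0.008 0 0 0 0" --pt "0 0 -0.008 0 0 0 0" --pt "0 0 -0.008 0 0 0 0"

```text
time_s: 23.9
position: [0.6895, 0.0841, 0.2118]
eef_rot: [-0.635, -0.31, 0.636, -0.311]
force: [-3.9, -2.5, 1.8]
grip_width: 0.0002
```

```bash
python3 ep.py; python3 -c "
from h import *
cap('wrist','w19')"; python3 chk.py w19
```

```text
t 23.90 tcp encl x -86.94 y -71.15 z 0.2118  F encl x -4.37 y 1.51 z 1.76
w19 outer top edge x by y: [(-70, 11, -76.1, 218.4), (-55, 43, -80.5, 215.5), -40, -25, -10, 5, 20, 35, (50, 24, -79.1, 215.3), (65, 44, -79.6, 215.3), 80]
```

Request:
step_arm --pt "0 0 0.001 0 0 0 0" --pt "0 0 0.002 0 0 0 0" --pt "0 0 0.003 0 0 0 0" --pt "0 0 0.004 0 0 0 0" --pt "0 0 0.005 0 0 0 0" --pt "0 0 0.006 0 0 0 0" --pt "0 0 0.007 0 0 0 0" --pt "0 0 0.008 0 0 0 0" --pt "0 0 0.01 0 0 0 0" --pt "0 0 0.012 0 0 0 0" --pt "0 0 0.015 0 0 0 0" --pt "0 0 0.019 0 0 0 0" --pt "0 0 0.024 0 0 0 0" --pt "0 0 0.03 0 0 0 0" --pt "0 0 0.04 0 0 0 0" --pt "0 0 0.06 0 0 0 0" --pt "0 0 0.1 0 0 0 0" --pt "0 0 0.16 0 0 0 0" --pt "0 0 0.25 0 0 0 0" --pt "0 0 0.35 0 0 0 0"

```text
time_s: 25.62
position: [0.6564, 0.0418, 0.2118]
eef_rot: [-0.635, -0.31, 0.636, -0.311]
force: [0.7, -0.3, 1.0]
grip_width: 0.0001
```

Request:
step_arm --pt "-0.1 0 0.1 0 0 0 0" --pt "-0.3 0 0.15 0 0 0 0" --pt "-0.5 0 0.2 0 0 0 0" --pt "-0.5 0 0.2 0 0 0 0" --pt "-0.5 0 0.2 0 0 0 0"

```text
time_s: 26.03
position: [0.6383, 0.0168, 0.2893]
eef_rot: [0.637, 0.308, -0.635, 0.311]
force: [0.5, 0.3, -0.1]
grip_width: 0.0001
```

```bash
python3 ep.py; python3 -c "
from h import *
cap('wrist','w20')"; python3 chk.py w20; sleep 0; python3 -c "
from h import *
cap('wrist','w21'); cap('scene','s21'); cap('top','t21')"; python3 chk.py w21
```

```text
t 26.03 tcp encl x -171.55 y -71.88 z 0.2893  F encl x 0.53 y -0.23 z -0.06
w20 outer top edge x by y: [(-70, 145, -77.3, 213.4), (-55, 155, -77.6, 213.6), (-40, 157, -77.8, 214.0), (-25, 166, -78.2, 214.1), (-10, 179, -78.6, 214.3), (5, 183, -78.7, 214.6), (20, 179, -79.1, 214.9), (35, 193, -79.5, 215.0), (50, 197, -79.9, 215.3), (65, 207, -80.1, 215.6), (80, 221, -80.5, 215.9)]
outer face fit n 2140 x at y=-79,z=118: -78.14428314943405 slope y,z [-0.01780296  0.00908613]
cap z 194.3066426677343 centre -73.26072300390268 106.09844508211448 477
w21 outer top edge x by y: [(-70, 139, -77.2, 213.5), (-55, 152, -77.6, 213.7), (-40, 162, -77.8, 213.9), (-25, 172, -78.2, 214.0), (-10, 180, -78.6, 214.3), (5, 191, -78.9, 214.6), (20, 191, -79.1, 215.0), (35, 201, -79.5, 215.0), (50, 199, -79.9, 215.4), (65, 214, -80.1, 215.7), (80, 222, -80.5, 215.8)]
outer face fit n 2167 x at y=-79,z=118: -78.15457829563464 slope y,z [-0.01776401  0.00920137]
cap z 194.28823380463837 centre -73.20551634403557 106.23873872650145 483
```

View pics/w21.png

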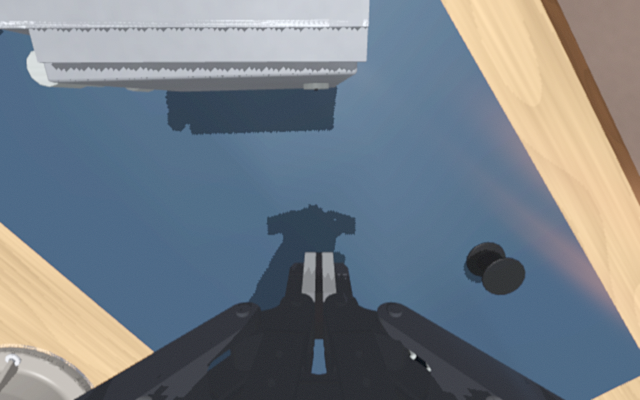

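View pics/s21.png

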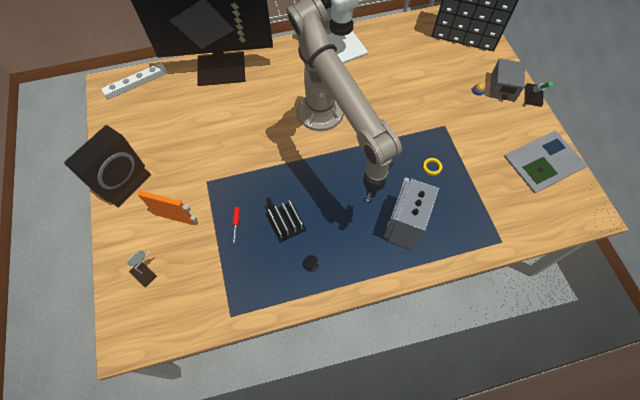

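The door is at rest with its inner free edge about 2–3 mm off the rim plane (x ≈ -57 to -58 mm). The cap is at z 194.3 mm, so it is home. The tape (432,166), spool (311,262), screwdriver (236,224) and the display in the rack are where they were, and the arm is clear. Handing in.

```bash
python3 -c "
from h import *
s=read_state(); print(s['time_s'],abs(s['joint_vel']).max(),s['force'])
from rig import finish_job
print(finish_job())"
```

```text
26.2333 0.007418510118086526 [ 0.51462615 -0.60983147  0.14309288]
the job is handed in; nothing more can be done
None
```

I took the grey door out of the rack and lowered both its sockets home onto the pintles. I then swung it shut with the closed fingers and handed the job in at 26.2 s. `finish_job` reports no verdict, so the figures below come from my own last checks.

- **Pintles:** the wrist camera put the pin line about 1.5 mm in x and 3.6 mm in y off the drawn place. The door went down without any search, and the vertical force changed only when it reached the shoulders, by about 6 N.
- **Hung:** the upper cap is at z 194.3 mm against 194 mm expected, so the sockets are home. The door leans about 1° from bore clearance, inside the 0.05 rad allowed.
- **Shut:** the first push left the inner free edge about 4–5 mm off the rim, because the door came back a little when released. I pressed it again at under 5 N and let off more slowly. It now stands about 2–3 mm off the rim plane (x about -57 to -58 mm), within the 7 mm allowed, and two pictures in a row showed it still.
- **Not seated on the rim:** it does not rest fully against the rim as the description has it. The less accurate fixed cameras disagreed with the wrist camera by several mm on the door face after the first push, so I relied on the wrist camera.
- **Other things:** the tape, spool, screwdriver and display looked unmoved in the last scene picture, which I checked only by eye. The arm is clear of everything.

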